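Unpin and uncover the potter's tool chest

ROBOT

A 6-joint arm with a two-finger parallel gripper is mounted at the origin on the work surface. World frame = base frame: x ahead of the robot, y to its left, z up, the work surface at z = 0. Lengths are in m, angles in rad, forces in N, time in s.
With the tool pointing down it reaches from about 0.35 to 0.975 m from the base axis. Payload 4.9 kg.
Tool frame: the origin (TCP) lies at the very end of the fingers, on their centre line; the grasp point (between the pads) lies 19 mm behind it; z points along the fingers, x is the direction in which the jaws open and shut, and the axes are right-handed (so a half turn about z gives the same grasp; the last joint's range is limited). The gripper opens to 85 mm and grips with 20 to 120 N. Pads are 22 mm wide; open, the fingers measure 114 mm over their backs; the gripper's body (76 mm by 85 mm) begins 54 mm behind the grasp point. The pads swing forward as they close: fully open they stand 13 mm farther back than shut.
Start: joints at [-1.396, 0.053, 1.613, -0, 1.476, -0.119], TCP at [0.181, -0.598, 0.231] pointing down, gripper open.
Joint ranges: [-3.01, 3.01], [-1.01, 2.22], [0.06, 2.58], [-1.02, 4.17], [0.09, 2.62], [-3.14, 3.14]. Speed limits (rad/s): [2.57, 2.57, 3.14, 3.14, 3.14, 3.14].

INTERFACE

Orientations are given as a rotation vector (axis times angle).
In Python, from station import ctrl, get_image, calibration, job gives the robot as it stands.
- The arm moves only by the tool jog_arm, never from a script. Its argument "deltas" is a list of rows, each a list of 3 entries, a list of its own where there are three numbers: the turn, a rotation vector about the tool's x, y, z in degrees, then the shift along the tool's x, y, z in m, then the finger opening in m, from 0 to 0.0854. In form: [[[ax, ay, az], [tx, ty, tz], gripper], ...]. A call has 1 to 12 rows; each row is the pose to reach, as a shift and turn from the pose commanded when the call began, along the tool's axes at that moment; what a row does not reach only later rows make up. A row lasts 1/12 s, in which the tool goes at most 41.7 mm and 7.16 degrees, less where a joint would pass 70% of its speed; a pose out of reach is approached as far as the arm can. A call with a gripper value outside its range is refused whole. The fingers move at their own pace and stop on an object; "squeeze" is the grip in N (left out, the last holds). Time passes only in rows, so rows that repeat a pose let the fingers close. It gives the time, the measured TCP pose, the force and the opening at its end, in the units of the state.
- ctrl.get_obs(): the state, without advancing time (a new reading comes with each control period).
- get_image(name): name is "side" or "top" or "wrist"; returns the picture (384x512x3 uint8, red, green, blue); there is no depth.
- calibration(name): a dict with "mtx" (3x3 intrinsics, pixels), "origin" and "rotation" of the camera in the world; the wrist camera has in their place "tool_from_camera" (4x4, takes a point from camera to tool coordinates, whose origin is the TCP and whose axes are the tool frame's). Camera axes: x right, y up, looking along -z (the intrinsics and any distortion apply to the point x, -y, -z); pixel columns grow to the right and rows downward; lengths in m; the calibration is good to about 2 mm. The wrist camera is an equidistant fisheye: a pixel r from the principal point sees the ray r / f radians off the axis. A picture is of the moment at which its call begins: read the wrist's pose just before it. calibration takes no time and is no camera call.
- job.finish_job(): hands the job in, once; it reports no verdict.
The state is a dict: "t": time; "q": joint angles; "dq": joint speeds; "effort": joint torques, N m; "tool_pos": TCP position; "tool_rot": TCP orientation; "contact_force": force on the tool from outside, world axes, zero at the start; "wrist_torque": the same for the moment, N m; "opening": finger opening in m.
Only numpy, scipy, OpenCV 4.12 (cv2) and the standard library are available. Lean on these libraries where they do the work, as an engineer would, in place of code of your own. Each camera call takes 0.05 s, during which the arm holds its last target.

TASK

Open the potter's tool chest: draw the leaning retaining pin out of the hasp and staple, then lift the lid off and set it down gently, flat and right way up, on the middle of the bare ware board. Leave the pin lying on the table top, not on the chest, lid or board. Do not disturb the mug, bowl or jar.

Things in the scene. Friction and masses are not known exactly. Their poses are not given: they have to be found in the camera images.
- chest: Plywood chest fixed to the table, open-topped, 154 mm deep (x) by 164 mm wide (y) by 115 mm high, walls 10 mm. Origin: centre of its underside on the table; its -x side is the front, facing roughly the robot, and carries a dark steel staple. It is closed by the lid.
- staple (a point): Centre of the upper of the two eyes of the dark steel staple on the chest's front: flat 5 mm thick loops with 12 mm square holes, one 26 mm below the other along the same axis, that the pin's shank passes through. In the chest's frame this one lies at x -116, z +104 mm; the holes' axis leans 27 degrees from vertical, its upper end towards -x of the chest.
- lid: Loose wooden cap lid, about 0.4 kg, 170 deep (x) by 180 mm wide (y): top board (upper face 42 mm above origin) and a 32 mm deep skirt all round, fitting over the chest with 2 mm play each side. Origin: centre of the skirt's lower edge; z up. In place it is 83 mm above the table, at the chest's x, y and yaw. The pin locks it down (it can rise only some 15 mm); with the pin out it lifts straight up.
- pin: Loose retaining pin, 0.1 kg, standing in hasp and staple by its weight. Origin: on its axis, under its collar (18 mm wide, 6 high), which rests on the staple's upper eye. z runs up the pin, y along its crossbar. Below the origin a 10 mm round shank, tip at z -45 mm. In place it leans about 30 degrees from vertical, top towards the chest's -x (the robot); it draws out straight along its axis.
- board: Bare square plank ware board fixed on the table beside the chest (left or right of it), 200 x 200 x 15 mm. Origin: centre of its underside on the table; upper face at z 15 mm.
- mug: Bystander: ceramic mug, 80 mm across, 90 mm high, on the far side of the table. Origin: centre of its underside.
- bowl: Bystander: ceramic bowl, 140 mm across, 60 mm high, at the left. Origin: centre of its underside.
- jar: Bystander: closed terracotta jar, 76 mm across, 110 mm high, at the right. Origin: centre of its underside.
- lid_grip (a point): Middle of the top of the lid's grip: an upright wooden batten in the middle of the lid, 110 mm long (lid's y), 18 mm thick (lid's x), from 42 to 82 mm above the lid's origin.
- hasp_hole (a point): Centre of the 22 mm square hole in the lid's steel hasp (x -123, z +35 mm of the lid), 16 mm above the staple's upper eye along the pin. The hasp, 44 mm wide and 4 mm thick, runs 20 mm out level from the lid's top at its front (-x), then slopes 27 degrees down for 40 mm, to x -141 mm of the lid. It does not reach below the skirt's lower edge, so the lid can lie flat.
- pin_bar (a point): Centre of the pin's wooden crossbar, on the pin's axis at z +55 mm: 100 mm long (pin's y), 12 mm thick between flat faces (pin's x), 30 mm high (pin's z from 40 to 70 mm). A 14 mm round neck joins it to the collar.
Things that resemble listed ones, but are neither listed nor needed, are in the scene too. Of the things shaped like the pin, the dark wooden one is meant.

How it is judged:
On the way, in this order (a step that is already met when the one before it is completed fails the run):
1. the pin is drawn out of the staple and hasp while the lid is still on the chest (distance between pin and staple above 0.07 m and distance of lid from where it was at the start of the episode below 0.03 m), for 0.1 s.
2. the lid is lifted clear of the chest (z of lid in the frame of chest above 0.12 m), for 0.1 s.
At the end, for the whole second after the job is handed in: The lid rests flat (within 4 degrees) and right way up on the board, its centre within 30 mm of the board's centre; the pin lies on the table (its origin below 20 mm, axis within about 21 degrees of level), touching neither chest, lid nor board; both are at rest (horizontal distance between lid and board below 0.03 m and z of lid in the frame of board below 0.021 m and angle between lid's own z axis and vertical below 0.07 rad and height (world z) of pin between 0.002 and 0.02 m and angle between pin's own z axis and vertical above 1.2 rad and contact force between pin and lid below 0.1 N and contact force between pin and board below 0.1 N and contact force between pin and chest below 0.1 N and linear speed of each of lid, pin below 0.03 m/s and angular speed of each of lid, pin below 0.3 rad/s).
It fails at once if the lid falls onto the board (faster than 0.7 m/s just above it) (linear speed of lid above 0.7 m/s and z of lid in the frame of board below 0.025 m and horizontal distance between lid and board below 0.15 m).
It fails at once if the mug is displaced by more than 30 mm or tipped over (distance of mug from where it was at the start of the episode above 0.03 m or angle between mug's own z axis and vertical above 0.4 rad).
It fails at once if the bowl is displaced by more than 30 mm or tipped over (distance of bowl from where it was at the start of the episode above 0.03 m or angle between bowl's own z axis and vertical above 0.4 rad).
It fails at once if the jar is displaced by more than 30 mm or tipped over (distance of jar from where it was at the start of the episode above 0.03 m or angle between jar's own z axis and vertical above 0.4 rad).
It also fails if it takes over 72 s, if anything falls off the work surface, if the arm or the gripper's body presses on something with over 40 N, if the wrist force passes 120 N, or if a joint passes its speed limit or range.

## Working session

There is one attempt and no reset: what is moved stays moved. The work goes in short steps, Python scripts to look and compute and a tool call to move; the robot and the scene stay as the last step left them, time stands still between calls to the robot, and variables do not carry over. Pictures are saved under pics/ and viewed, and the job is handed in when it is done.

Besides the shell and the picture viewer there is one more tool, called after ">>>" as name(argument=value, ...) on one line, values as JSON. jog_arm: Moves the arm, as the interface text tells. Its arguments: {"type":"object","properties":{"deltas":{"type":"array","items":{"type":"array"}},"squeeze":{"type":"number"}},"required":["deltas"]}

```bash
ls; mkdir -p pics
python3 - <<'E'
from station import ctrl,get_image,calibration,job
import cv2,numpy as np
o=ctrl.get_obs();print(o)
for n in ["side","top","wrist"]:
    im=get_image(n);cv2.imwrite(f"pics/{n}0.png",im[:,:,::-1])
    print(n,calibration(n))
E
```

```text
pics
{'t': 0.0, 'q': array([-1.39597967e+00,  5.33510050e-02,  1.61429243e+00,  3.37906948e-05,
        1.47601216e+00, -1.19005242e-01]), 'dq': array([ 0.00094171,  0.00024896,  0.00134879,  0.0002572 ,  0.00157896,
       -0.00123381]), 'effort': array([-1.58055245e-04, -3.93681979e+01, -3.70174634e+01, -8.26170390e-05,
        7.07065308e-03, -2.81567665e-06]), 'tool_pos': array([ 0.18090469, -0.59759364,  0.2300676 ]), 'tool_rot': array([-2.52153192e+00,  1.87147488e+00,  2.31702758e-03]), 'contact_force': array([-0.17995306, -1.14665559, -0.34451607]), 'wrist_torque': array([ 0.02937607,  0.05190129, -0.02497486]), 'opening': 0.08525140680982923}
side {'mtx': array([[351.72438793,   0.        , 251.68005893],
       [  0.        , 351.72438793, 189.06004204],
       [  0.        ,   0.        ,   1.        ]]), 'origin': array([0.19995705, 0.70951187, 0.98127054]), 'rotation': array([ 0.20475529, -0.97893081, -2.6171092 ])}
top {'mtx': array([[435.03695186,   0.        , 251.22756424],
       [  0.        , 435.03695186, 196.72860183],
       [  0.        ,   0.        ,   1.        ]]), 'origin': array([ 0.39118491, -0.00949845,  1.4135739 ]), 'rotation': array([ 0.05085175, -0.05167934, -1.55781224])}
wrist {'mtx': array([[297.31863964,   0.        , 257.5873706 ],
       [  0.        , 297.31863964, 185.00410863],
       [  0.        ,   0.        ,   1.        ]]), 'tool_from_camera': array([[ 9.99999512e-01, -9.87687863e-04,  1.67167303e-05,
         1.05506806e-05],
       [-9.35661221e-04, -9.52479750e-01, -3.04600477e-01,
        -7.75329926e-02],
       [ 3.16772541e-04,  3.04600313e-01, -9.52480209e-01,
        -1.42569488e-01],
       [ 0.00000000e+00,  0.00000000e+00,  0.00000000e+00,
         1.00000000e+00]])}
```

View pics/side0.png

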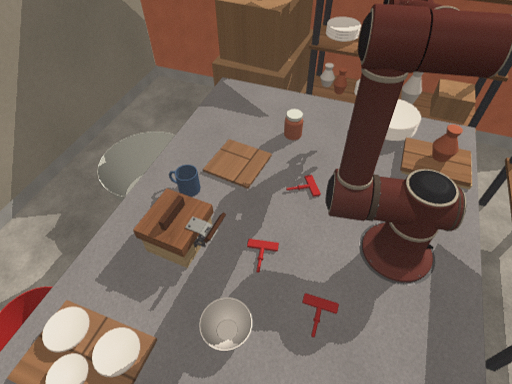

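View pics/top0.png

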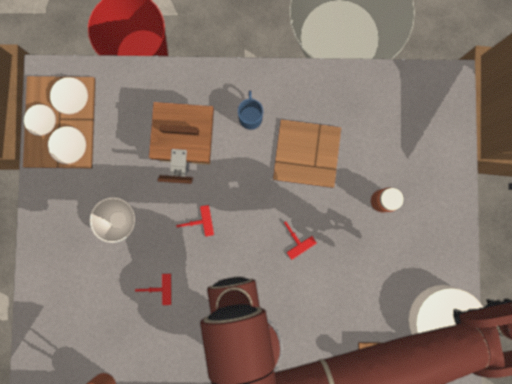

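View pics/wrist0.png

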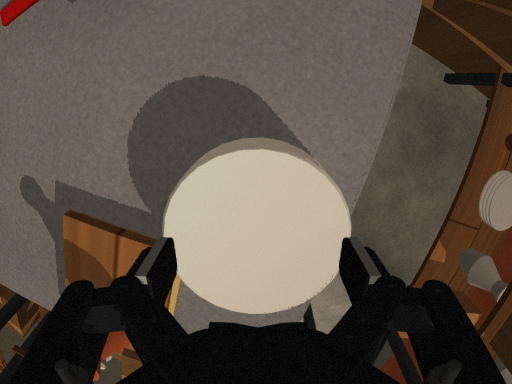

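The chest with its lid is at top (182,131) and side (175,222). The only bare board is at top (308,153), since the one at (60,120) carries plates. The pin-shaped things in the top view are a dark wooden one in the hasp at (175,180) and red ones at (195,222), (298,240) and (155,290). The dark wooden one fits the description. I'll enlarge to confirm it.

```bash
cat > h.py <<'E'
import numpy as np,cv2
from scipy.spatial.transform import Rotation as R
from station import ctrl,get_image,calibration,job
def proj(n,P):
    c=calibration(n);P=np.atleast_2d(P)
    C=(P-c['origin'])@R.from_rotvec(c['rotation']).as_matrix()
    v=np.c_[C[:,0],-C[:,1],-C[:,2]]@c['mtx'].T
    return v[:,:2]/v[:,2:]
def projw(P,o):
    c=calibration('wrist');T=c['tool_from_camera'];P=np.atleast_2d(P)
    t=(P-o['tool_pos'])@R.from_rotvec(o['tool_rot']).as_matrix()
    C=(t-T[:3,3])@T[:3,:3]
    v=np.c_[C[:,0],-C[:,1],-C[:,2]]
    th=np.arctan2(np.hypot(v[:,0],v[:,1]),v[:,2]);ph=np.arctan2(v[:,1],v[:,0])
    m=c['mtx'];return np.c_[m[0,0]*th*np.cos(ph)+m[0,2],m[1,1]*th*np.sin(ph)+m[1,2]]
def onplane(n,uv,z):
    c=calibration(n);uv=np.atleast_2d(uv)
    d=np.c_[uv,np.ones(len(uv))]@np.linalg.inv(c['mtx']).T
    d=np.c_[d[:,0],-d[:,1],-d[:,2]]@R.from_rotvec(c['rotation']).as_matrix().T
    s=(z-c['origin'][2])/d[:,2];return c['origin']+d*s[:,None]
def crop(im,x0,y0,w,h,s,f):
    cv2.imwrite(f,cv2.resize(im[y0:y0+h,x0:x0+w,::-1],None,fx=s,fy=s,interpolation=cv2.INTER_CUBIC))
E
python3 - <<'E'
from h import *
t=cv2.imread('pics/top0.png')[:,:,::-1];s=cv2.imread('pics/side0.png')[:,:,::-1]
crop(t,140,90,100,75+25,6,'pics/topc.png')
crop(t,265,110,90,90,6,'pics/topb.png')
crop(s,125,170,110,100,6,'pics/sidec.png')
crop(s,195,135,85,60,8,'pics/sideb.png')
E
```

```text
(no output)
```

View pics/topc.png

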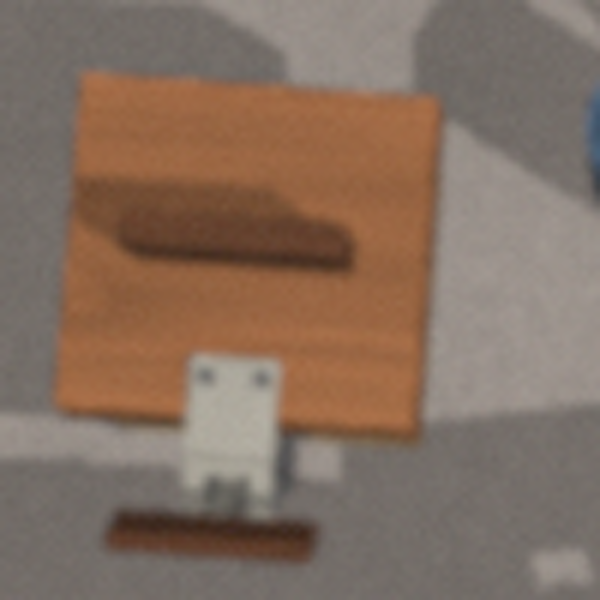

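View pics/sidec.png

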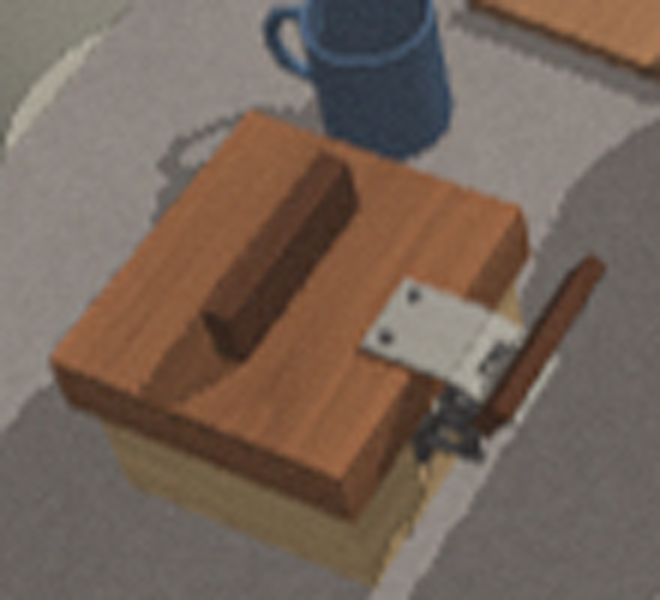

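View pics/topb.png

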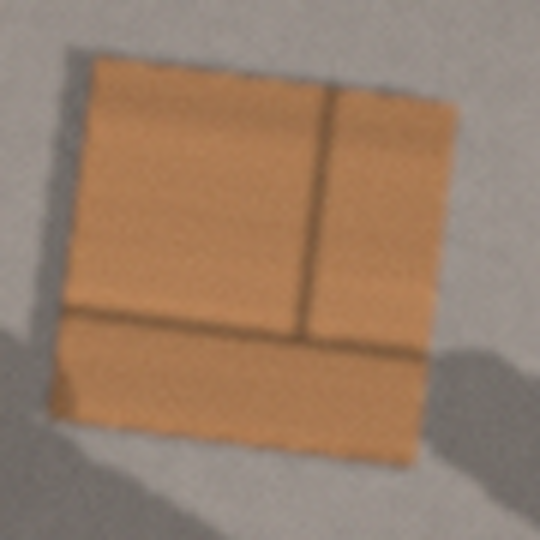

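View pics/sideb.png

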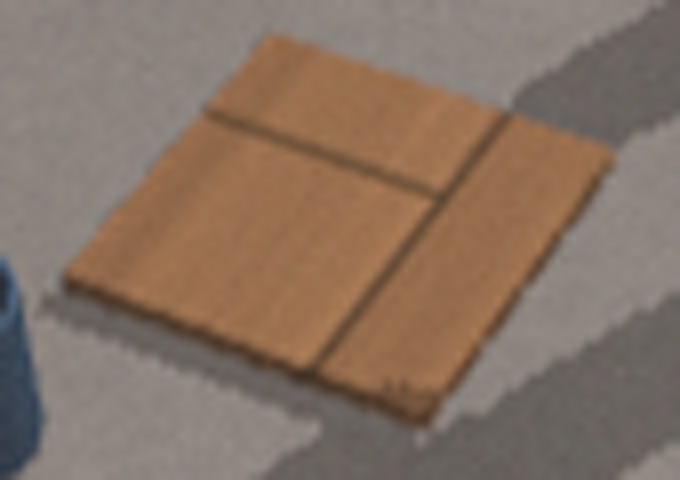

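The enlarged views confirm it: the dark wooden crossbar sits in the hasp at top about (175,179) and side about (215,227). Next I'll fit the poses from the corners.

Run:
```python
from h import *
from scipy.optimize import least_squares
def px(l,x0,y0,s): return (np.array(l,float)+.5)/s-.5+[x0,y0]
def fit(hx,hy,z,tp,sp,g):
    L=np.array([[hx,hy],[hx,-hy],[-hx,-hy],[-hx,hy]])
    def pts(p):
        c,s=np.cos(p[2]),np.sin(p[2]);return np.c_[L@np.array([[c,s],[-s,c]])+p[:2],np.full(4,z)]
    def f(p,k=3):
        P=pts(p);r=[]
        if k&1:r.append(proj('top',P)-tp)
        if k&2:r.append(proj('side',P)-sp)
        return np.concatenate(r).ravel()
    for k in(1,2,3):
        r=least_squares(f,g,args=(k,));print(k,r.x,np.degrees(r.x[2]),np.round(r.fun,1))
    return r.x
print('lid');lid=fit(.085,.09,.125,px([[83,73],[440,98],[418,430],[60,407]],140,90,6),px([[52,358],[252,108],[523,208],[345,483]],125,170,6),[.6,.2,0])
print('board');b=fit(.1,.1,.015,px([[93,57],[457,103],[412,463],[53,418]],265,110,6),px([[65,278],[272,35],[613,158],[432,415]],195,135,8),[.55,-.2,0])
# pin bar
e=px([[108,537],[317,545]],140,90,6)
print('bar bottom/any ends', onplane('top',e,.165))
x,y,w=lid;M=R.from_euler('z',w).as_matrix()
def W(p):return M@np.array(p)+[x,y,0]
a=np.array([-np.sin(np.radians(27)),0,np.cos(np.radians(27))]) ; a30=np.array([-.5,0,np.cos(np.pi/6)])
st=np.array([-.116,0,.104])
for nm,aa in(('27',a),('30',a30)):
    o=st+aa*.0025
    T=W(o+aa*.07);bar=W(o+aa*.055);print(nm,'origin',W(o),'bar',bar)
    ends=[W(o+aa*.07+[0,s*.05,0]) for s in(1,-1)]; print('top', proj('top',ends),'side',proj('side',ends))
print('meas top',e,'side',px([[598,258],[490,420]],125,170,6))
```

```text
lid
1 [ 0.6689913   0.20235897 -0.04979271] -2.852912006645765 [ 0.1  0.   0.3 -0.5  0.1  0.2 -0.4  0.3]
2 [ 0.66589557  0.2015669  -0.05610962] -3.2148445079194468 [-0.5  0.3  0.1  0.2  0.7 -0.2 -0.2 -0.4]
3 [ 0.66754584  0.20180418 -0.05237418] -3.000819548265547 [ 0.4  0.4  0.5  0.1  0.2  0.7 -0.3  0.7 -1.   0.4 -0.6  0.1  0.1 -0.4
 -0.6 -0.5]
board
1 [ 0.62774473 -0.18839232 -0.11304205] -6.476832442833303 [-0.1 -0.2  0.2 -0.3  0.8  0.4 -0.9  0.2]
2 [ 0.62328478 -0.18928627 -0.11234758] -6.437042443710863 [-0.2  0.1 -0.1 -0.1  0.6 -0.8 -0.2  0.5]
3 [ 0.62598001 -0.18889499 -0.11252425] -6.4471648651379425 [ 0.   0.3  0.3  0.2  1.   0.9 -0.7  0.7 -0.9  0.  -0.7 -0.2 -0.1 -0.9
 -1.   0.4]
bar bottom/any ends [[0.52057283 0.26095776 0.165     ]
 [0.51796123 0.16046268 0.165     ]]
27 origin [0.55057148 0.20793622 0.10622752] bar [0.52563624 0.20924338 0.15523288]
top [[157.81989525 178.65234804]
 [192.5124329  180.89504138]] side [[206.45928115 237.64741174]
 [223.12622949 211.12770242]]
30 origin [0.55045662 0.20794224 0.10616506] bar [0.52299433 0.20938187 0.15379646]
top [[157.86292313 179.8702023 ]
 [192.51142719 182.11036914]] side [[207.59739093 238.42229528]
 [224.19131219 211.86860521]]
meas top [[157.58333333 179.08333333]
 [192.41666667 180.41666667]] side [[224.25       212.58333333]
 [206.25       239.58333333]]
```

```bash
cat >> h.py <<'E'
def rel(pos,Rm,o=None):
    o=o or ctrl.get_obs();A=R.from_rotvec(o['tool_rot'])
    t=np.degrees((A.inv()*R.from_matrix(Rm)).as_rotvec());s=A.inv().apply(np.array(pos)-o['tool_pos'])
    n=max(np.linalg.norm(t)/7.16,np.linalg.norm(s)/.0417)
    print('turn',np.round(t,2),'shift',np.round(s,4),'minrows %.1f'%n)
    return t,s
def toolR(az,tilt):
    "az: azimuth of tool x (deg); tilt: fingers lean forward from down towards az (deg)"
    t=np.radians(tilt);X=np.array([np.cos(t),0,np.sin(t)]);Z=np.array([np.sin(t),0,-np.cos(t)])
    return R.from_euler('z',az,degrees=True).as_matrix()@np.c_[X,np.cross(Z,X),Z]
E
python3 - <<'E'
from h import *
o=ctrl.get_obs();print(toolR(-73.2,0)-R.from_rotvec(o['tool_rot']).as_matrix())
rel([.40,-.28,.36],toolR(-30,0))
E
```

```text
[[-5.28444442e-04 -1.59739345e-04  2.52816367e-04]
 [-1.61030823e-04  5.28473013e-04 -1.58734656e-03]
 [ 1.59254982e-03  2.17647126e-04 -1.29179344e-06]]
turn [ -0.05   0.08 -43.17] shift [-0.2409 -0.3017 -0.1292] minrows 9.8
```

>>> jog_arm(deltas=[[[0,0,0],[0,0,-0.02],0.085],[[0,0,0],[0,0,-0.05],0.085],[[0,0,-4],[-0.025,-0.03,-0.09],0.085],[[0,0,-9],[-0.05,-0.06,-0.13],0.085],[[0,0,-14],[-0.075,-0.095,-0.13],0.085],[[0,0,-19],[-0.1,-0.125,-0.13],0.085],[[0,0,-24],[-0.125,-0.155,-0.13],0.085],[[0,0,-29],[-0.15,-0.19,-0.13],0.085],[[0,0,-34],[-0.18,-0.225,-0.13],0.085],[[0,0,-39],[-0.21,-0.265,-0.13],0.085],[[0,0,-43],[-0.23,-0.29,-0.13],0.085],[[0,0,-43],[-0.24,-0.3,-0.13],0.085]])

```text
t: 1.15
tool_pos: [0.3995, -0.2794, 0.3611]
tool_rot: [-3.034, 0.813, -0.0]
contact_force: [0.1, -1.0, 0.1]
opening: 0.0852
```

Run:
```python
from h import *
o=ctrl.get_obs();print(o['t'],o['tool_pos'],o['q'])
w=np.radians(-3);a=R.from_euler('z',w).apply([-np.sin(np.radians(28)),0,np.cos(np.radians(28))])
po=np.array([.5505,.208,.1062])
rel(po+a*.183,toolR(-3,28)); print(po+a*.183)
```

```text
1.15 [ 0.39951793 -0.27935391  0.36108918] [-7.63239811e-01 -3.23558102e-01  1.74144191e+00  4.05533468e-04
  1.72367340e+00 -2.39575682e-01]
turn [  6.58  27.46 -26.46] shift [-0.1895 -0.4585  0.0935] minrows 12.1
[0.46470445 0.21249635 0.26777941]
```

>>> jog_arm(deltas=[[[0,0,0],[-0.008,-0.02,0],0.085],[[0,0,-2],[-0.022,-0.055,0],0.085],[[0,0,-5],[-0.038,-0.092,0],0.085],[[0,2,-8],[-0.053,-0.13,0],0.085],[[1,5,-11],[-0.068,-0.167,0.005],0.085],[[2,8,-14],[-0.083,-0.205,0.012],0.085],[[3,11,-17],[-0.098,-0.24,0.02],0.085],[[4,15,-20],[-0.115,-0.277,0.03],0.085],[[5,19,-22],[-0.13,-0.315,0.042],0.085],[[6,23,-24],[-0.147,-0.353,0.055],0.085],[[6.6,26,-26],[-0.162,-0.39,0.066],0.085],[[6.6,27.5,-26.5],[-0.177,-0.425,0.08],0.085]])

```text
t: 2.15
tool_pos: [0.4581, 0.1751, 0.282]
tool_rot: [3.033, -0.08, 0.764]
contact_force: [1.9, 0.6, -0.4]
opening: 0.0851
```

Run:
```python
from h import *
o=ctrl.get_obs();print(o['t'],o['tool_pos'],o['q'])
im=get_image('wrist');cv2.imwrite('pics/w1.png',im[:,:,::-1])
w=np.radians(-3);a=R.from_euler('z',w).apply([-np.sin(np.radians(28)),0,np.cos(np.radians(28))])
po=np.array([.5505,.208,.1062])
rel(po+a*.143,toolR(-3,28))
y=R.from_euler('z',w).apply([0,1,0])
print(projw([po,po+a*.055,po+a*.07+y*.05,po+a*.07-y*.05],o))
```

```text
2.15 [0.458054   0.1750819  0.28195557] [ 0.30904215 -0.62406878  2.12998031 -0.18218893  1.17512499  0.39262516]
turn [-0.41  0.18  0.42] shift [ 0.0031 -0.0304  0.0516] minrows 1.4
[[254.79248582 128.07724991]
 [254.59582725 134.72595138]
 [254.45558055  82.39176282]
 [254.66042959 188.80789938]]
```

View pics/w1.png

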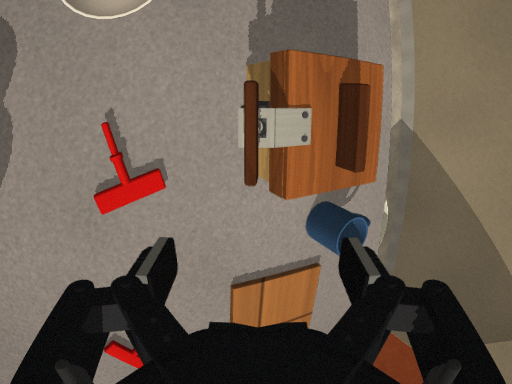

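The wrist view shows the dark bar from (251,82) to (251,186). The prediction was 4 px to the right, so the pin leans nearer 30°. I'll correct for that and close in.

```bash
python3 - <<'E'
from h import *
o=ctrl.get_obs()
for l in (28,30,31):
    w=np.radians(-3);L=np.radians(l);a=R.from_euler('z',w).apply([-np.sin(L),0,np.cos(L)])
    po=np.array([.5505,.208,.1062]);y=R.from_euler('z',w).apply([0,1,0])
    print(l,projw([po+a*.07+y*.05,po+a*.07-y*.05],o).ravel())
    rel(po+a*.1,toolR(-3,l))
E
python3 - <<'E'
import sys;sys.path.insert(0,'.')
from h import *
im=cv2.imread('pics/w1.png')[:,:,::-1];crop(im,225,60,100,150,4,'pics/w1c.png')
E
```

```text
28 [262.17968842  90.9442871  261.01026767 197.69347324]
turn [-0.41  0.18  0.42] shift [ 0.0032 -0.0301  0.0946] minrows 2.4
30 [259.42188104  90.91738241 258.45703    197.65772473]
turn [-0.41  2.18  0.42] shift [-0.0003 -0.0301  0.0946] minrows 2.4
31 [258.04428086  90.9064279  257.18170612 197.62834083]
turn [-0.42  3.18  0.41] shift [-0.002  -0.0301  0.0947] minrows 2.4
```

View pics/w1c.png

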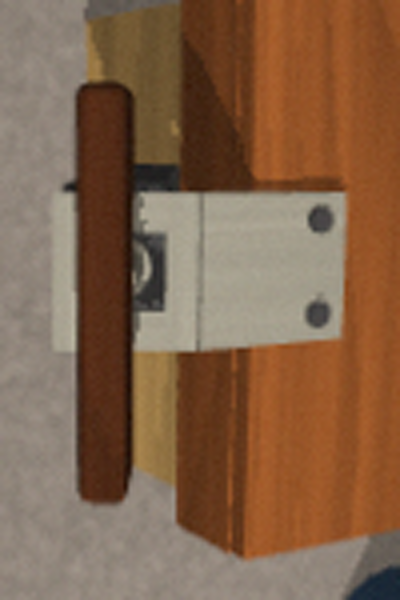

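Run:
```python
from h import *
get_image('wrist')
o=ctrl.get_obs();im=get_image('wrist');print(o['tool_pos'],np.abs(o['dq']).max())
crop(im,225,60,100,150,4,'pics/w2c.png')
for l in (28,30,31):
    w=np.radians(-3);L=np.radians(l);a=R.from_euler('z',w).apply([-np.sin(L),0,np.cos(L)])
    po=np.array([.5505,.208,.1062]);y=R.from_euler('z',w).apply([0,1,0])
    q=projw([po+a*.07+y*.05,po+a*.07-y*.05],o);print(l,q.ravel(),((q-[225,60])*4).ravel())
    rel(po+a*.1,toolR(-3,l))
M=R.from_euler('z',w);c=np.array([.6675,.2018,.125])
q=projw([c+M.apply(v) for v in([-.085,.09,0],[-.085,-.09,0])],o);print(q,(q-[225,60])*4)
```

```text
[0.45568406 0.17881629 0.27712758] 0.11971138590418957
28 [261.97742073  86.69322656 260.71025351 193.78717613] [147.9096829  106.77290623 142.84101403 535.1487045 ]
turn [-0.05  0.24  0.32] shift [ 0.0006 -0.0365  0.0957] minrows 2.5
30 [259.2159714   86.66418422 258.14918816 193.74637358] [136.86388561 106.65673687 132.59675263 534.98549431]
turn [-0.05  2.24  0.32] shift [-0.0029 -0.0365  0.0958] minrows 2.5
31 [257.83674597  86.65262334 256.87014067 193.71479331] [131.34698388 106.61049338 127.4805627  534.85917323]
turn [-0.06  3.24  0.32] shift [-0.0046 -0.0365  0.0959] minrows 2.5
[[295.28417906  54.06982425]
 [290.52626525 206.56183786]] [[281.13671625 -23.72070302]
 [262.10506102 586.24735142]]
```

View pics/w2c.png

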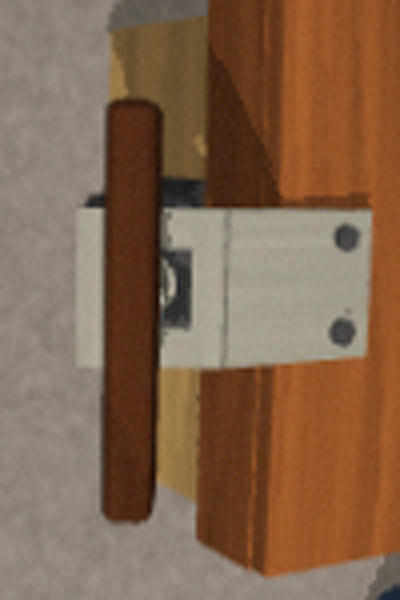

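>>> jog_arm(deltas=[[[0,1,0.2],[-0.001,-0.015,0.03],0.085],[[0,2,0.3],[-0.002,-0.03,0.06],0.085],[[0,2.5,0.3],[-0.004,-0.0365,0.085],0.085],[[0,2.5,0.3],[-0.004,-0.0365,0.096],0.085],[[0,2.5,0.3],[-0.004,-0.0365,0.096],0.085],[[0,2.5,0.3],[-0.004,-0.0365,0.096],0.085],[[0,2.5,0.3],[-0.004,-0.0365,0.096],0.085]])

```text
t: 2.88
tool_pos: [0.5037, 0.2065, 0.1979]
tool_rot: [3.016, -0.093, 0.828]
contact_force: [0.5, 0.2, 0.9]
opening: 0.0849
```

Run:
```python
from h import *
get_image('top')
o=ctrl.get_obs();im=get_image('wrist');print(o['t'],o['tool_pos'],np.abs(o['dq']).max(),o['q'])
crop(im,150,40,220,200,3,'pics/w3c.png')
f=lambda q:((q-[150,40])*3).ravel()
w=np.radians(-3)
for l in (30,31):
    L=np.radians(l);a=R.from_euler('z',w).apply([-np.sin(L),0,np.cos(L)])
    po=np.array([.5505,.208,.1062]);y=R.from_euler('z',w).apply([0,1,0])
    print(l,f(projw([po+a*.07+y*.05,po+a*.07-y*.05],o)))
    rel(po+a*.043,toolR(-3,l))
M=R.from_euler('z',w);c=np.array([.6675,.2018,.125])
print(f(projw([c+M.apply(v) for v in([-.085,.09,0],[-.085,-.09,0])],o)))
```

```text
2.9333 [0.50365397 0.2067618  0.19818177] 0.007973446926299211 [ 0.35845612 -0.42165846  2.1473148  -0.25785043  0.93334914  0.52300968]
30 [292.47190561 281.69024206 301.1031972  707.77082728]
turn [ 0.03 -0.74 -0.5 ] shift [-0.0062 -0.0035  0.0599] minrows 1.4
31 [286.30937469 281.77220844 295.96793875 707.79195408]
turn [ 0.04  0.26 -0.5 ] shift [-0.007  -0.0035  0.0599] minrows 1.4
[433.1913604  102.8300573  418.59974303 682.22311872]
```

View pics/w3c.png

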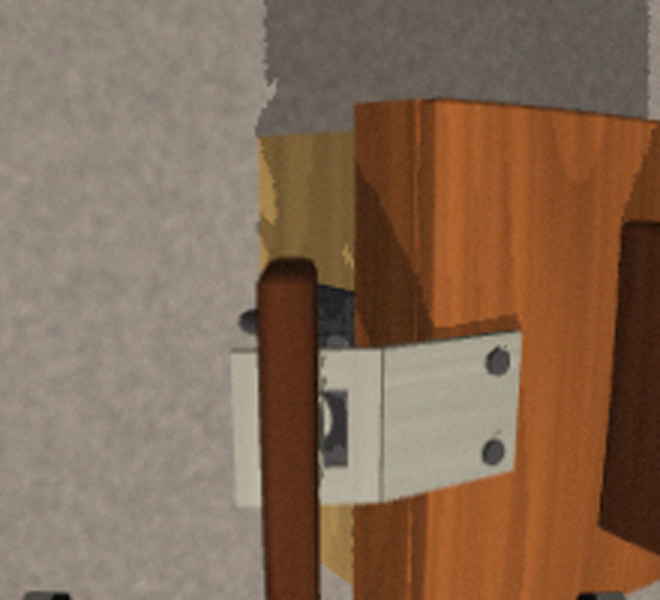

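The bar's end is at crop (288,268), which fits a 30.7° lean, about 3 mm to the left. The lid corner matches. I'll descend and grip now.

>>> jog_arm(deltas=[[[0,0,-0.5],[-0.0065,-0.006,0.015],0.085],[[0,0,-0.5],[-0.0065,-0.006,0.03],0.085],[[0,0,-0.5],[-0.0065,-0.006,0.045],0.085],[[0,0,-0.5],[-0.0065,-0.006,0.055],0.085],[[0,0,-0.5],[-0.0065,-0.006,0.059],0.085],[[0,0,-0.5],[-0.0065,-0.006,0.059],0.06],[[0,0,-0.5],[-0.0065,-0.006,0.059],0.04],[[0,0,-0.5],[-0.0065,-0.006,0.059],0.03]], squeeze=40)

```text
t: 3.65
tool_pos: [0.5276, 0.2122, 0.1425]
tool_rot: [3.015, -0.077, 0.825]
contact_force: [0.3, 0.4, -0.0]
opening: 0.0514
```

Run:
```python
from h import *
o=ctrl.get_obs();im=get_image('wrist');print(o['t'],o['tool_pos'],np.abs(o['dq']).max(),o['contact_force'],o['opening'])
cv2.imwrite('pics/w4.png',im[:,:,::-1])
```

```text
3.65 [0.52758189 0.21221292 0.14247582] 0.005176872667808312 [ 0.32090227  0.43574714 -0.01048181] 0.05135604168032765
```

View pics/w4.png

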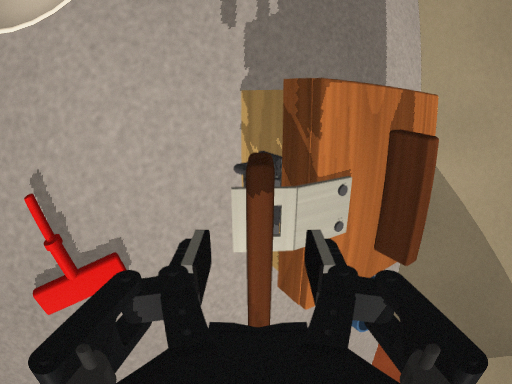

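The bar (column about 259) is centred between the fingers (208 and 308). Now I'll close the jaws.

>>> jog_arm(deltas=[[[0,0,0],[0,0,0],0.02],[[0,0,0],[0,0,0],0.01],[[0,0,0],[0,0,0],0.004],[[0,0,0],[0,0,0],0.004],[[0,0,0],[0,0,0],0.004],[[0,0,0],[0,0,0],0.004],[[0,0,0],[0,0,0],0.004],[[0,0,0],[0,0,0],0.004],[[0,0,0],[0,0,0],0.004],[[0,0,0],[0,0,0],0.004]], squeeze=50)

```text
t: 4.53
tool_pos: [0.5281, 0.2123, 0.1425]
tool_rot: [3.015, -0.077, 0.827]
contact_force: [2.0, 0.4, 5.5]
opening: 0.011
```

Opening is 11 mm, so it's gripped. I'll draw it straight back along the tool axis, slowly at first.

>>> jog_arm(deltas=[[[0,0,0],[0,0,-0.003],0.004],[[0,0,0],[0,0,-0.008],0.004],[[0,0,0],[0,0,-0.014],0.004],[[0,0,0],[0,0,-0.02],0.004],[[0,0,0],[0,0,-0.026],0.004],[[0,0,0],[0,0,-0.03],0.004]])

```text
t: 5.03
tool_pos: [0.5151, 0.211, 0.164]
tool_rot: [3.01, -0.074, 0.834]
contact_force: [54.8, -0.2, -35.8]
opening: 0.0103
```

Run:
```python
from h import *
o=ctrl.get_obs();im=get_image('wrist');print(o['t'],o['tool_pos'],o['contact_force'],o['wrist_torque'],o['opening'])
cv2.imwrite('pics/w5.png',im[:,:,::-1])
```

```text
5.0333 [0.51510513 0.21096343 0.16403645] [ 54.79295799  -0.22816803 -35.81092429] [ 0.0775627  -4.72629421  0.13770488] 0.010342976584187837
```

View pics/w5.png

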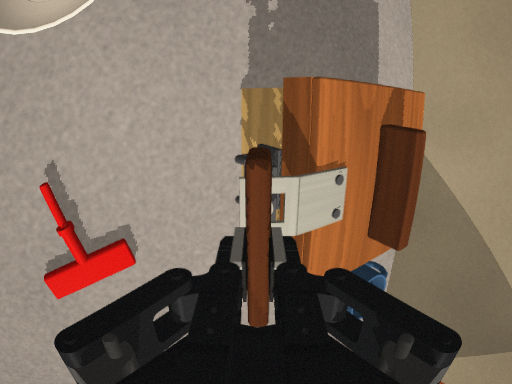

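65 N resistance: something is binding. Before going on I'll check whether the lid or hasp has been dragged along.

Run:
```python
from h import *
get_image('wrist');o=ctrl.get_obs();print(o['tool_pos'],o['contact_force'],R.from_rotvec(o['tool_rot']).as_matrix())
s=get_image('side');crop(s,125,165,110,100,6,'pics/side5.png')
w=np.radians(-3);M=R.from_euler('z',w);c=np.array([.6675,.2018,0])
P=[c+M.apply(v) for v in([-.085,.09,.125],[-.085,-.09,.125],[.085,.09,.125],[-.013-.009,.055,.165],[-.123,0,.118])]
print(projw(P,o).round(0)); print(R.from_rotvec(o['tool_rot']).as_matrix()[:,2])
```

```text
[0.51497021 0.21100166 0.16451977] [ 47.13853709  -1.56787319 -27.57392686] [[ 0.85658074 -0.05053794  0.51353222]
 [-0.04121882 -0.9987136  -0.02953208]
 [ 0.51436411  0.00412942 -0.85756196]]
[[312.  79.]
 [300. 293.]
 [425.  93.]
 [405. 132.]
 [260. 206.]]
[ 0.51353222 -0.02953208 -0.85756196]
```

View pics/side5.png

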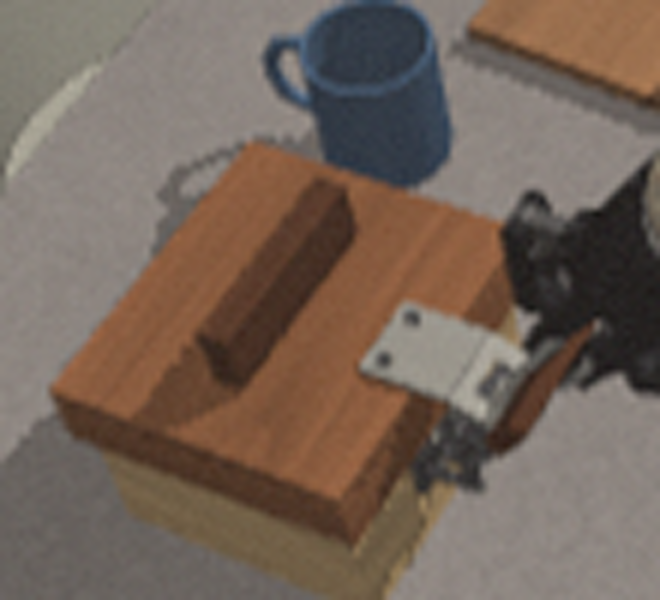

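Run:
```python
from h import *
w=np.radians(-3);L=np.radians(30.7);a=R.from_euler('z',w).apply([-np.sin(L),0,np.cos(L)])
po=np.array([.5505,.208,.1062]);y=R.from_euler('z',w).apply([0,1,0])
for d in(0,.024):
    q=proj('side',[po+a*(z+d)+y*s for z in(.07,.04) for s in(.05,-.05)])
    print(d,((q-[125,165])*6).round(0).tolist())
o=ctrl.get_obs();print(o['effort'],o['opening'])
get_image('side')
im=get_image('wrist');crop(im,190,120,140,150,4,'pics/w6c.png')
```

```text
0 [[497.0, 442.0], [596.0, 282.0], [474.0, 461.0], [573.0, 304.0]]
0.024 [[516.0, 425.0], [616.0, 264.0], [492.0, 446.0], [592.0, 287.0]]
[ 1.03867507e+01 -3.38210106e+01 -3.56798351e+01  1.91551208e+00
  4.83257890e+00 -1.35311962e-02] 0.010530665237452164
```

View pics/w6c.png

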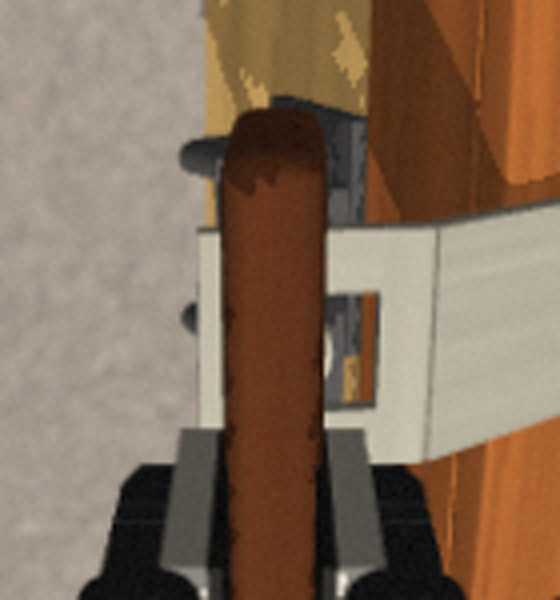

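Run:
```python
from h import *
o=ctrl.get_obs();Rm=R.from_rotvec(o['tool_rot']).as_matrix()
for z in(-.019,.02,.04,.043,.051,.09):
    q=projw(o['tool_pos']+Rm@[0,0,z],o);print(z,((q-[190,120])*4).round(0))
for x in(-.011,.011):
  for y in (-.011,.011):
    q=projw(o['tool_pos']+Rm@[x,y,.051],o);print(x,y,((q-[190,120])*4).round(0))
w=np.radians(-3);M=R.from_euler('z',w);c=np.array([.6675,.2018,.0])
q=projw(c+M.apply([-.123,0,.118]),o);print('hasp hole',((q-[190,120])*4).round(0), Rm.T@(c+M.apply([-.123,0,.118])-o['tool_pos']))
print('staple', Rm.T@(c+M.apply([-.116,0,.104])-o['tool_pos']))
print(o['contact_force'])
```

```text
-0.019 [[274. 560.]]
0.02 [[273. 423.]]
0.04 [[273. 371.]]
0.043 [[273. 364.]]
0.051 [[273. 347.]]
0.09 [[272. 276.]]
-0.011 -0.011 [[209. 288.]]
-0.011 0.011 [[211. 404.]]
0.011 -0.011 [[336. 288.]]
0.011 0.011 [[334. 404.]]
hasp hole [[282. 344.]] [0.00166305 0.00106094 0.05519371]
staple [0.00047135 0.00101355 0.07080069]
[ 45.82604137  -0.87905459 -26.71562208]
```

Run:
```python
from h import *
get_image('wrist')
o=ctrl.get_obs();im=get_image('wrist');print(o['tool_pos'],o['contact_force'])
w=np.radians(-3);M=R.from_euler('z',w);c=np.array([.6675,.2018,.0])
nm={'bend':[(-.105,.022,.127),(-.105,-.022,.127)],'end':[(-.141,.022,.109),(-.141,-.022,.109)],'hole':[(-.123+s*.011*.89,t,.118+s*.011*.45) for s in(1,-1) for t in(.011,-.011)],'lidtop':[(-.085,.09,.125),(-.085,-.09,.125)],'lidbot':[(-.085,.09,.083)],'bolt':[(-.075,.013,.129)]}
big=cv2.resize(im[110:260,190:360,::-1],None,fx=4,fy=4,interpolation=cv2.INTER_CUBIC)
for k,v in nm.items():
    q=projw([c+M.apply(p) for p in v],o);print(k,q.round(0).tolist())
    for u in (q-[190,110])*4: cv2.circle(big,tuple(int(t) for t in u),4,(0,255,255),1)
cv2.imwrite('pics/w7.png',big)
```

```text
[0.51497633 0.21101924 0.16450745] [ 45.59144472  -1.57143511 -27.21765304]
bend [[289.0, 176.0], [287.0, 232.0]]
end [[232.0, 177.0], [233.0, 234.0]]
hole [[276.0, 191.0], [275.0, 219.0], [245.0, 192.0], [245.0, 220.0]]
lidtop [[312.0, 79.0], [300.0, 293.0]]
lidbot [[278.0, 80.0]]
bolt [[322.0, 183.0]]
```

View pics/w7.png

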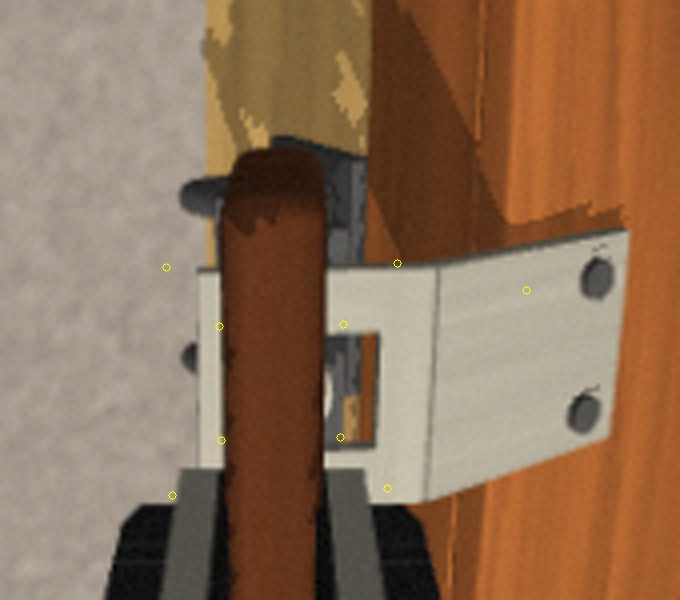

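Run:
```python
from h import *
w=np.radians(-3);M=R.from_euler('z',w);c=np.array([.6675,.2018,.0])
nm={'bend':[(-.105,.022,.127),(-.105,-.022,.127)],'end':[(-.141,.022,.109),(-.141,-.022,.109)],'hole':[(-.123+s*.011*.89,t,.118+s*.011*.45) for s in(1,-1) for t in(.011,-.011)],'lidtop':[(-.085,.09,.125),(-.085,-.09,.125)],'lidbot':[(-.085,.09,.083)],'bolt':[(-.075,.013,.129)]}
o3={'tool_pos':np.array([.50365,.20676,.19818]),'tool_rot':np.array([3.016,-.093,.828])}
for k,v in nm.items():
    q=projw([c+M.apply(p) for p in v],o3);print(k,((q-[150,40])*3).round(0).tolist())
t=get_image('top');crop(t,140,90,100,100,6,'pics/top7.png')
s=get_image('side');a=cv2.imread('pics/side0.png')[:,:,::-1]
d=cv2.absdiff(s,a).max(2);crop(np.hstack([s[160:280,120:260],np.dstack([d[160:280,120:260]*3]*3)]),0,0,280,120,2.8,'pics/sd.png')
```

```text
bend [[376.0, 355.0], [375.0, 506.0]]
end [[226.0, 358.0], [233.0, 511.0]]
hole [[343.0, 395.0], [343.0, 471.0], [262.0, 397.0], [264.0, 474.0]]
lidtop [[433.0, 103.0], [419.0, 682.0]]
lidbot [[350.0, 109.0]]
bolt [[466.0, 375.0]]
```

View pics/sd.png

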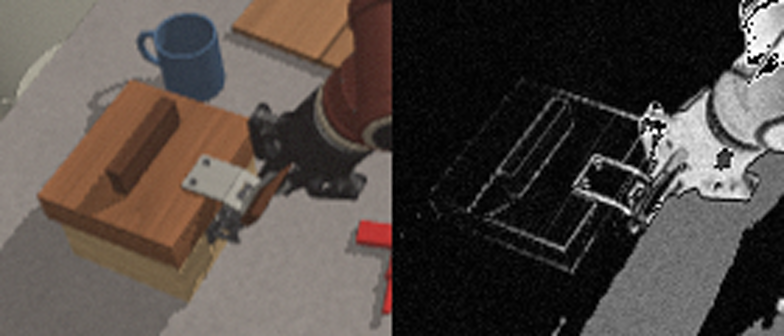

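View pics/top7.png

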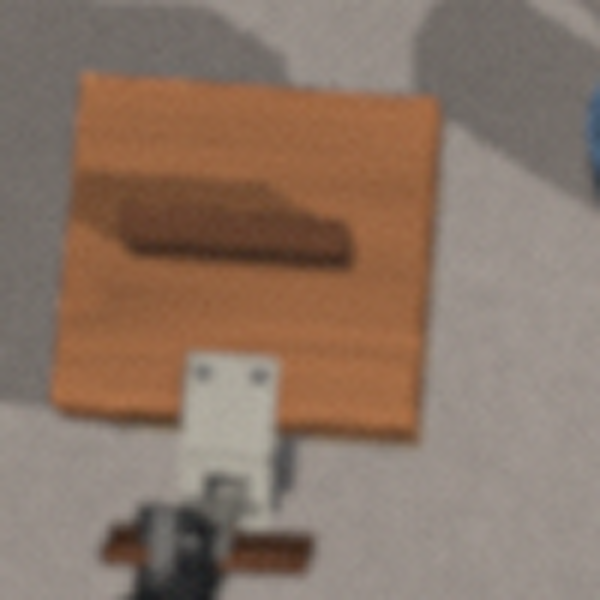

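The lid is still on, but its front has been tugged up slightly. The collar is catching the near (-x) edge of the hasp hole: the hole's right edge is at crop x 377 against 335 if centred. I'll back down, straighten the lean to 27° and re-centre.

>>> jog_arm(deltas=[[[0,0,0],[0,0,0.006],0.004],[[0,0,0],[0,0,0.012],0.004],[[0,0,0],[0,0,0.018],0.004],[[0,0,0],[0,0,0.024],0.004],[[0,0,0],[0,0,0.026],0.004],[[0,0,0],[0,0,0.026],0.004]])

```text
t: 5.98
tool_pos: [0.5267, 0.2132, 0.1519]
tool_rot: [3.014, -0.079, 0.828]
contact_force: [-26.9, -4.2, 36.9]
opening: 0.0103
```

Run:
```python
from h import *
o=ctrl.get_obs();im=get_image('wrist');print(o['tool_pos'],o['tool_rot'],o['contact_force'],o['wrist_torque'],o['opening'])
crop(im,190,110,170,150,4,'pics/w8.png')
w=np.radians(-3);M=R.from_euler('z',w);c=np.array([.6675,.2018,.0])
Rm=R.from_rotvec(o['tool_rot']).as_matrix()
nm={'bend':[(-.105,.022,.127),(-.105,-.022,.127)],'end':[(-.141,.022,.109),(-.141,-.022,.109)],'hole':[(-.123+s*.011*.89,t,.118+s*.011*.45) for s in(1,-1) for t in(.011,-.011)],'bolt':[(-.075,.013,.129)]}
for k,v in nm.items():
    q=projw([c+M.apply(p) for p in v],o);print(k,((q-[190,110])*4).round(0).tolist())
for p in ([-.123,0,.118],[-.116,0,.104]): print((Rm.T@(c+M.apply(p)-o['tool_pos'])).round(4))
```

```text
[0.52670427 0.21324232 0.15186193] [ 3.01399325 -0.07867376  0.82836587] [-26.86814675  -4.17902945  36.89612122] [-0.99320187  1.54159188 -0.60611268] 0.010265793371303135
bend [[386.0, 309.0], [377.0, 547.0]]
end [[137.0, 315.0], [148.0, 555.0]]
hole [[329.0, 374.0], [327.0, 494.0], [196.0, 378.0], [199.0, 497.0]]
bolt [[527.0, 333.0]]
[-0.0017  0.004   0.0384]
[-0.0028  0.004   0.054 ]
```

View pics/w8.png

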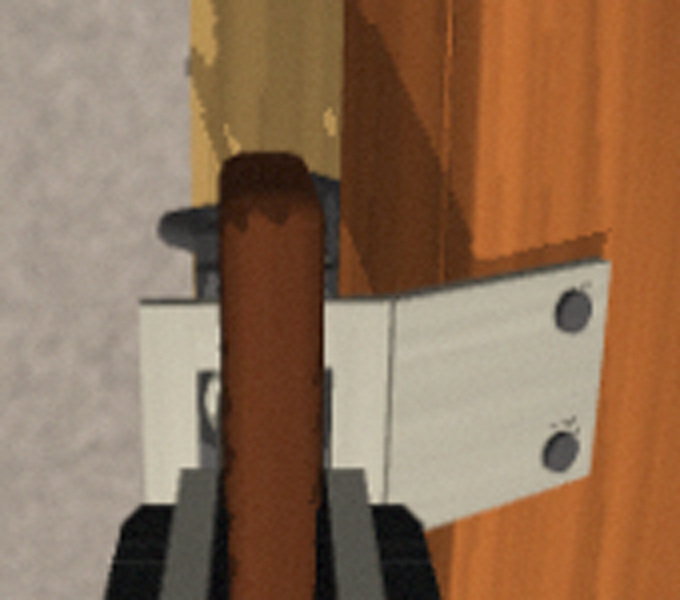

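Run:
```python
from h import *
o=ctrl.get_obs();Rm=R.from_rotvec(o['tool_rot']).as_matrix()
for zt in(-.030,-.027,-.022,-.017,-.012,-.007):
    q=projw([o['tool_pos']+Rm@[x,y,zt] for x,y in((-.006,-.05),(.006,-.05),(-.006,-.02),(.006,-.02),(0,.05))],o)
    print(zt,'end row %.1f bot row %.1f'%(q[0,1],q[4,1]),'w end %.1f w mid %.1f at row %.0f'%(q[1,0]-q[0,0],q[3,0]-q[2,0],q[2,1]))
im=get_image('wrist');cv2.imwrite('pics/w9.png',im[:,:,::-1])
a=cv2.imread('pics/w4.png');b=cv2.imread('pics/w5.png');c=im[:,:,::-1]
cv2.imwrite('pics/cmp.png',cv2.resize(np.hstack([x[140:340,210:310] for x in(a,b,c)]),None,fx=2.6,fy=2.6))
```

```text
-0.03 end row 165.3 bot row 345.1 w end 30.7 w mid 28.2 at row 234
-0.027 end row 163.5 bot row 341.2 w end 29.9 w mid 27.6 at row 231
-0.022 end row 160.6 bot row 335.0 w end 28.8 w mid 26.7 at row 226
-0.017 end row 158.1 bot row 329.0 w end 27.7 w mid 25.8 at row 221
-0.012 end row 155.6 bot row 323.2 w end 26.7 w mid 25.0 at row 217
-0.007 end row 153.4 bot row 317.6 w end 25.7 w mid 24.2 at row 213
```

View pics/cmp.png

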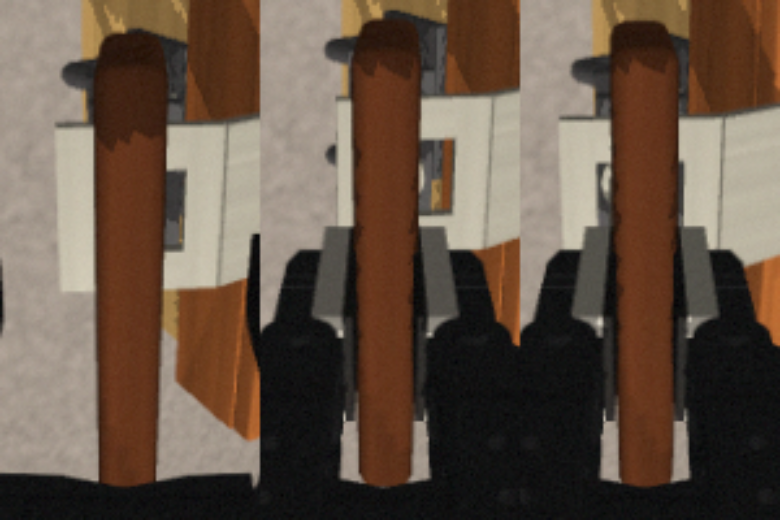

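The bar is narrower in the picture now (25 px against 27.5), so it slipped about 11 mm in the jaws and the pin is fully seated again. I'll open, regrip deeper and squeeze harder.

>>> jog_arm(deltas=[[[0,0,0],[0,0,0],0.03],[[0,0,0],[0,0,0],0.045],[[0,0,0],[0,0,0.001],0.045],[[0,0,0],[0,0,0.002],0.045],[[0,0,0],[0,0,0.003],0.045],[[0,0,0],[0,0,0.003],0.045]])

```text
t: 6.58
tool_pos: [0.5259, 0.2116, 0.1403]
tool_rot: [3.015, -0.077, 0.818]
contact_force: [0.3, -0.3, -0.3]
opening: 0.045
```

Run:
```python
from h import *
get_image('top')
o=ctrl.get_obs();im=get_image('wrist');print(o['tool_pos'],o['tool_rot'],o['contact_force'],o['wrist_torque'],o['opening'])
crop(im,190,110,170,150,4,'pics/w10.png')
w=np.radians(-3);M=R.from_euler('z',w);c=np.array([.6675,.2018,.0])
Rm=R.from_rotvec(o['tool_rot']).as_matrix()
nm={'hole':[(-.123+s*.011*.89,t,.118+s*.011*.45) for s in(1,-1) for t in(.011,-.011)]}
for k,v in nm.items():
    q=projw([c+M.apply(p) for p in v],o);print(k,((q-[190,110])*4).round(0).tolist())
for p in ([-.123,0,.118],[-.116,0,.104]): print((Rm.T@(c+M.apply(p)-o['tool_pos'])).round(4))
for z in(-.027,.04,.05):
    q=projw(o['tool_pos']+Rm@[0,0,z],o);print(z,((q-[190,110])*4).round(0))
print('tilt',np.degrees(np.arcsin(Rm[:,2]@M.apply([1,0,0]))))
```

```text
[0.52609613 0.21173023 0.14072212] [ 3.01503486 -0.0769806   0.81910631] [ 0.77791447 -0.43753906  0.11608731] [ 0.01248234  0.20160855 -0.02884969] 0.045227214409885946
hole [[373.0, 387.0], [368.0, 511.0], [233.0, 390.0], [234.0, 515.0]]
[0.0047 0.0025 0.0291]
[0.0036 0.0024 0.0447]
-0.027 [[274. 636.]]
0.04 [[273. 411.]]
0.05 [[273. 389.]]
tilt 30.402154495075777
```

View pics/w10.png

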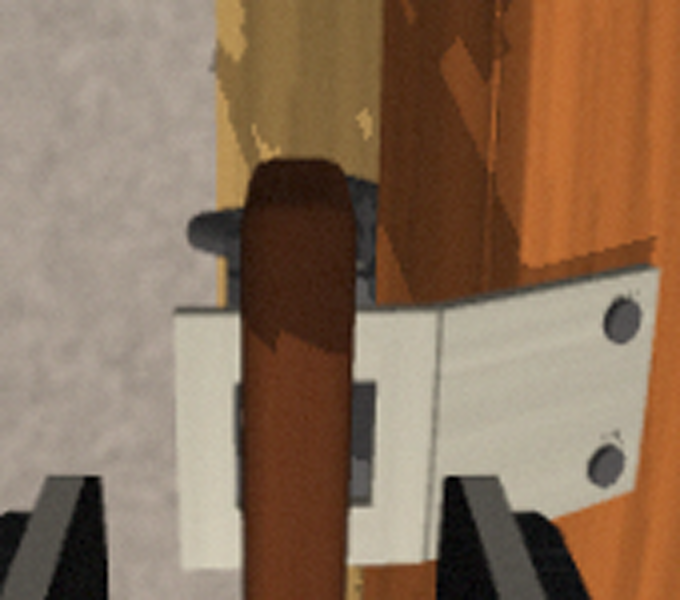

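The hasp hole spans crop x 237 to 375 and the pin axis sits about 2 mm to its near side. I'll set the tool on the 27° hole axis before gripping.

Run:
```python
from h import *
o=ctrl.get_obs()
w=np.radians(-3);M=R.from_euler('z',w);c=np.array([.6675,.2018,.0])
L=np.radians(27);a=M.apply([-np.sin(L),0,np.cos(L)]);x=M.apply([np.cos(L),0,np.sin(L)])
st=c+M.apply([-.116,0,.104])
rel(st+x*.0005+a*.0445,toolR(-3,27),o)
```

```text
turn [ 0.11 -3.44  0.1 ] shift [0.0064 0.0026 0.0006] minrows 0.5
```

>>> jog_arm(deltas=[[[0,-1.2,0],[0.002,0,0],0.045],[[0,-2.4,0],[0.004,0.001,0],0.045],[[0,-3.4,0],[0.0064,0.0015,0.0005],0.045],[[0,-3.4,0],[0.0064,0.0015,0.0005],0.045],[[0,-3.4,0],[0.0064,0.0015,0.0005],0.03],[[0,-3.4,0],[0.0064,0.0015,0.0005],0.018],[[0,-3.4,0],[0.0064,0.0015,0.0005],0.01],[[0,-3.4,0],[0.0064,0.0015,0.0005],0.004],[[0,-3.4,0],[0.0064,0.0015,0.0005],0.004],[[0,-3.4,0],[0.0064,0.0015,0.0005],0.004],[[0,-3.4,0],[0.0064,0.0015,0.0005],0.004],[[0,-3.4,0],[0.0064,0.0015,0.0005],0.004]], squeeze=90)

```text
t: 7.68
tool_pos: [0.5319, 0.2102, 0.1447]
tool_rot: [3.039, -0.078, 0.731]
contact_force: [-5.2, -1.4, 4.2]
opening: 0.0105
```

Run:
```python
from h import *
o=ctrl.get_obs();im=get_image('wrist');print(o['tool_pos'],o['contact_force'],o['wrist_torque'],o['opening'])
crop(im,190,110,170,150,4,'pics/w11.png')
w=np.radians(-3);M=R.from_euler('z',w);c=np.array([.6675,.2018,.0])
Rm=R.from_rotvec(o['tool_rot']).as_matrix()
for p in ([-.123,0,.118],[-.116,0,.104]): print((Rm.T@(c+M.apply(p)-o['tool_pos'])).round(4))
print('tilt',np.degrees(np.arcsin(Rm[:,2]@M.apply([1,0,0]))))
```

```text
[0.53192525 0.21018125 0.14467785] [-5.19496932 -1.44640683  4.17878058] [-0.1218862   0.84923197 -0.00552601] 0.010458950321630526
[-0.0007  0.0012  0.0296]
[-0.0009  0.0012  0.0452]
tilt 27.067351927857896
```

View pics/w11.png

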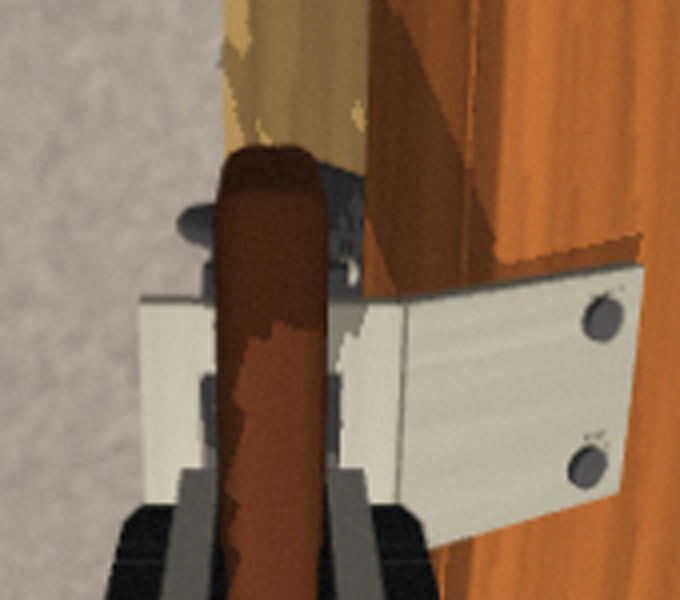

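The hole (202 to 340, centre 271) is now centred on the tool axis (273). I'll draw slowly and check the force.

>>> jog_arm(deltas=[[[0,0,0],[0,0,-0.002],0.004],[[0,0,0],[0,0,-0.005],0.004],[[0,0,0],[0,0,-0.008],0.004],[[0,0,0],[0,0,-0.011],0.004],[[0,0,0],[0,0,-0.014],0.004],[[0,0,0],[0,0,-0.014],0.004]])

```text
t: 8.23
tool_pos: [0.5261, 0.2107, 0.1582]
tool_rot: [3.039, -0.078, 0.735]
contact_force: [-0.3, -0.6, -1.6]
opening: 0.0103
```

>>> jog_arm(deltas=[[[0,0,0],[0,0,-0.003],0.004],[[0,0,0],[0,0,-0.007],0.004],[[0,0,0],[0,0,-0.011],0.004],[[0,0,0],[0,0,-0.015],0.004],[[0,0,0],[0,0,-0.018],0.004],[[0,0,0],[0,0,-0.018],0.004]])

```text
t: 8.73
tool_pos: [0.518, 0.2112, 0.1744]
tool_rot: [3.039, -0.078, 0.735]
contact_force: [-0.4, -0.5, -1.0]
opening: 0.0105
```

It's free at about 1 N. Drawing it right out.

>>> jog_arm(deltas=[[[0,0,0],[0,0,-0.006],0.004],[[0,0,0],[0,0,-0.013],0.004],[[0,0,0],[0,0,-0.021],0.004],[[0,0,0],[0,0,-0.029],0.004],[[0,0,0],[0,0,-0.038],0.004],[[0,0,0],[0,0,-0.048],0.004],[[0,0,0],[0,0,-0.058],0.004],[[0,0,0],[0,0,-0.068],0.004],[[0,0,0],[0,0,-0.078],0.004],[[0,0,0],[0,0,-0.085],0.004],[[0,0,0],[0,0,-0.085],0.004]])

```text
t: 9.65
tool_pos: [0.4794, 0.2137, 0.2517]
tool_rot: [3.04, -0.077, 0.739]
contact_force: [-0.3, 0.6, -1.1]
opening: 0.0103
```

Run:
```python
from h import *
o=ctrl.get_obs();im=get_image('wrist');print(o['t'],o['tool_pos'],o['contact_force'],o['q'],o['opening'])
t=get_image('side')
cv2.imwrite('pics/w12.png',np.hstack([cv2.resize(x[:,:,::-1],(400,300)) for x in(im,t)]))
top=cv2.imread('pics/top0.png')
print(onplane('top',[[195,222],[112,220],[298,240],[155,290],[388,200]],0.01))
```

```text
9.65 [0.47939417 0.2136797  0.25170067] [-0.25935005  0.57499709 -1.13846748] [ 0.38034313 -0.4843156   2.08742257 -0.21650776  1.10927103  0.485639  ] 0.010271782307585395
[[ 0.39928752  0.17039425  0.01      ]
 [ 0.40241488  0.43781839  0.01      ]
 [ 0.34565418 -0.16164335  0.01      ]
 [ 0.18133753  0.29338305  0.01      ]
 [ 0.47798181 -0.45189891  0.01      ]]
```

View pics/w12.png

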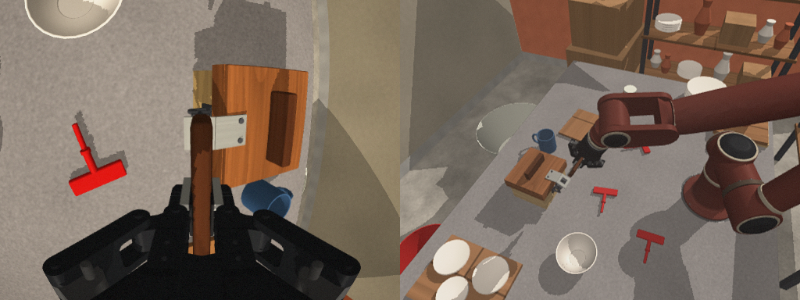

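The pin is out at full 0.25 m height and the lid is in place. Next I'll fit a quick kinematic model to check which lay-down tilt is reachable.

```bash
cat > kin.py <<'E'
import numpy as np
from scipy.spatial.transform import Rotation as R
from scipy.optimize import least_squares
S=[([-1.39597967e+00,5.33510050e-02,1.61429243e+00,3.4e-05,1.47601216e+00,-.119005],[.18090469,-.59759364,.2300676]),
([-7.63239811e-01,-3.23558102e-01,1.74144191e+00,4.05e-04,1.72367340e+00,-.239576],[.39951793,-.27935391,.36108918]),
([.30904215,-.62406878,2.12998031,-.18218893,1.17512499,.39262516],[.458054,.1750819,.28195557]),
([.35845612,-.42165846,2.1473148,-.25785043,.93334914,.52300968],[.50365397,.2067618,.19818177]),
([.38034313,-.4843156,2.08742257,-.21650776,1.10927103,.485639],[.47939417,.2136797,.25170067])]
def fk(q,p):
    r0,h,l1,l2,e,L=p
    A=R.from_euler('Z',q[0]);B=A*R.from_euler('Y',q[1]);C=B*R.from_euler('Y',q[2]);D=C*R.from_euler('Z',q[3])*R.from_euler('Y',q[4])*R.from_euler('Z',q[5])
    pos=A.apply([r0,0,h])+B.apply([0,0,l1])+C.apply([e,0,l2])+D.apply([0,0,L])
    return pos,D
r=least_squares(lambda p:np.concatenate([fk(q,p)[0]-x for q,x in S]),[0,.3,.4,.4,0,.25])
P=r.x
if __name__=='__main__':print(P,np.abs(r.fun).max());print(fk(S[4][0],P)[1].as_matrix())
lo=np.array([-3.01,-1.01,.06,-1.02,.09,-3.14]);hi=np.array([3.01,2.22,2.58,4.17,2.62,3.14])
def ik(pos,Rm,q0):
    def f(q):
        x,D=fk(q,P);return np.r_[(x-pos)*5,(D.inv()*R.from_matrix(Rm)).as_rotvec()]
    s=least_squares(f,np.clip(q0,lo+1e-3,hi-1e-3),bounds=(lo,hi));return s.x,np.abs(s.fun).max()
E
python3 kin.py
python3 - <<'E'
from kin import *; from h import toolR
A=fk(S[4][0],P)[1]
from station import ctrl
B=R.from_rotvec(ctrl.get_obs()['tool_rot']);print((A.inv()*B).as_rotvec())
E
```

```text
[ 0.08999307 -0.21970098  0.06991276  0.48735525 -0.34947741 -0.08612723] 0.0743311014724872
[[-8.87253873e-01  5.10312034e-02  4.58449976e-01]
 [ 4.51150811e-02  9.98696943e-01 -2.38546775e-02]
 [-4.59069923e-01 -4.82147110e-04 -8.88400008e-01]]
[ 4.78909787e-03 -2.14304512e-03  3.14132745e+00]
```

```bash
python3 - <<'E'
s=open('kin.py').read()
s=s.replace("r0,h,l1,l2,e,L=p","r0,h,l1,l2,e,L,a1,y0=p").replace("[0,0,l1]","[a1,y0,l1]").replace("*R.from_euler('Z',q[5])","*R.from_euler('Z',q[5]+np.pi)").replace(",[0,.3,.4,.4,0,.25])",",[0.05,.4,.4,.4,0,.25,0,0])")
open('kin.py','w').write(s)
E
python3 kin.py
```

```text
[-3.02951858e-08  2.38000227e-01  4.26400180e-01  6.09900057e-01
  9.57002142e-02  2.79500186e-01 -9.46898045e-09  7.42000376e-02] 9.87496187043746e-08
[[ 8.87253873e-01 -5.10312034e-02  4.58449976e-01]
 [-4.51150811e-02 -9.98696943e-01 -2.38546775e-02]
 [ 4.59069923e-01  4.82147110e-04 -8.88400008e-01]]
```

Run:
```python
from kin import *; from h import toolR
q0=S[4][0]
for T in(45,50,55,60,65):
  for x in(.42,.47,.52):
    for z in (.087*np.cos(np.radians(T)),.15):
      q,e=ik([x,.015,z+.002],toolR(0,T),q0);print(T,x,round(z,3),q.round(2),'%.4f'%e)
```

```text
45 0.42 0.062 [-0.19 -0.73  2.58  0.15  0.69 -0.27] 0.1691
45 0.42 0.15 [-0.22 -1.01  2.58  0.16  0.9  -0.27] 0.0971
45 0.47 0.062 [-0.2  -0.64  2.58  0.29  0.49 -0.41] 0.0437
45 0.47 0.15 [-0.22 -0.91  2.57  0.24  0.72 -0.34] 0.0000
45 0.52 0.062 [-0.19 -0.46  2.49  0.39  0.35 -0.5 ] 0.0000
45 0.52 0.15 [-0.19 -0.66  2.45  0.24  0.59 -0.33] 0.0000
50 0.42 0.056 [-0.17 -0.7   2.58  0.14  0.61 -0.25] 0.2216
50 0.42 0.15 [-0.21 -1.01  2.58  0.16  0.87 -0.26] 0.1538
50 0.47 0.056 [-0.19 -0.59  2.58  0.34  0.4  -0.45] 0.0899
50 0.47 0.15 [-0.22 -0.91  2.58  0.25  0.67 -0.35] 0.0448
50 0.52 0.056 [-0.2  -0.45  2.54  0.67  0.24 -0.78] 0.0000
50 0.52 0.15 [-0.2  -0.7   2.5   0.32  0.5  -0.41] 0.0000
55 0.42 0.05 [-0.15 -0.65  2.58  0.1   0.52 -0.19] 0.2680
55 0.42 0.15 [-0.2  -1.01  2.58  0.16  0.84 -0.25] 0.2104
55 0.47 0.05 [-0.18 -0.53  2.58  0.42  0.29 -0.53] 0.1347
55 0.47 0.15 [-0.21 -0.89  2.58  0.26  0.62 -0.35] 0.0966
55 0.52 0.05 [-0.21 -0.43  2.58  1.33  0.17 -1.45] 0.0000
55 0.52 0.15 [-0.21 -0.74  2.55  0.44  0.41 -0.52] 0.0000
60 0.42 0.044 [-0.07 -0.57  2.58 -0.14  0.38  0.09] 0.2950
60 0.42 0.15 [-0.19 -1.    2.58  0.14  0.79 -0.23] 0.2657
60 0.47 0.044 [-0.16 -0.45  2.58  0.7   0.15 -0.79] 0.1882
60 0.47 0.15 [-0.2  -0.87  2.58  0.27  0.56 -0.36] 0.1459
60 0.52 0.044 [-0.21 -0.34  2.58  2.15  0.21 -2.27] 0.0309
60 0.52 0.15 [-0.21 -0.74  2.58  0.58  0.33 -0.66] 0.0198
65 0.42 0.037 [ 0.06 -0.44  2.58 -1.02  0.29  1.07] 0.3105
65 0.42 0.15 [-0.16 -0.99  2.58  0.1   0.74 -0.18] 0.3170
65 0.47 0.037 [-0.1  -0.28  2.58  3.09  0.19 -3.14] 0.2424
65 0.47 0.15 [-0.18 -0.84  2.58  0.27  0.48 -0.35] 0.1916
65 0.52 0.037 [-0.21 -0.23  2.58  2.61  0.37 -2.73] 0.0544
65 0.52 0.15 [-0.2  -0.7   2.58  0.75  0.25 -0.83] 0.0644
```

Run:
```python
from kin import *; from h import toolR
q0=S[4][0]
for T in(-50,-60,-65,-70):
  for x in(.40,.45,.52):
    for z in (.087*np.cos(np.radians(T)),.2):
      q,e=ik([x,.015,z+.002],toolR(0,T),[0,0,1.8,0,2,0]);print(T,x,round(z,3),q.round(2),'%.4f'%e)
print()
for az in(-20,0,20):
  for T in(55,60):
    for x in (.58,.62):
      q,e=ik([x,.015,.087*np.cos(np.radians(T))],toolR(az,T),q0);print(az,T,x,q.round(2),'%.4f'%e)
```

```text
-50 0.4 0.056 [-0.1   0.34  1.79 -0.08  1.89 -0.09] 0.0000
-50 0.4 0.2 [-0.1   0.14  1.74 -0.09  2.13 -0.11] 0.0000
-50 0.45 0.056 [-0.09  0.43  1.66 -0.07  1.92 -0.08] 0.0000
-50 0.45 0.2 [-0.09  0.25  1.62 -0.08  2.14 -0.1 ] 0.0000
-50 0.52 0.056 [-0.08  0.57  1.47 -0.07  1.97 -0.08] 0.0000
-50 0.52 0.2 [-0.08  0.4   1.43 -0.08  2.18 -0.1 ] 0.0000
-60 0.4 0.044 [-0.09  0.48  1.71 -0.09  2.   -0.08] 0.0000
-60 0.4 0.2 [-0.09  0.25  1.69 -0.1   2.24 -0.11] 0.0000
-60 0.45 0.044 [-0.09  0.57  1.58 -0.08  2.04 -0.08] 0.0000
-60 0.45 0.2 [-0.09  0.35  1.56 -0.1   2.27 -0.11] 0.0000
-60 0.52 0.044 [-0.08  0.69  1.39 -0.08  2.11 -0.08] 0.0000
-60 0.52 0.2 [-0.08  0.5   1.37 -0.09  2.32 -0.1 ] 0.0000
-65 0.4 0.037 [-0.09  0.55  1.67 -0.09  2.05 -0.08] 0.0000
-65 0.4 0.2 [-0.09  0.3   1.67 -0.11  2.3  -0.11] 0.0000
-65 0.45 0.037 [-0.08  0.63  1.54 -0.09  2.1  -0.08] 0.0000
-65 0.45 0.2 [-0.08  0.4   1.54 -0.11  2.33 -0.11] 0.0000
-65 0.52 0.037 [-0.08  0.76  1.35 -0.08  2.17 -0.08] 0.0000
-65 0.52 0.2 [-0.08  0.54  1.35 -0.1   2.38 -0.11] 0.0000
-70 0.4 0.03 [-0.09  0.61  1.64 -0.1   2.11 
[... 277 characters left out ...]
2 -0.11  2.45 -0.11] 0.0000

-20 55 0.58 [ 0.   -0.18  2.34 -1.02  0.26  1.23] 0.0989
-20 55 0.62 [ 0.   -0.07  2.24 -1.02  0.26  1.24] 0.1072
-20 60 0.58 [-0.03 -0.19  2.36 -1.02  0.2   1.21] 0.1722
-20 60 0.62 [-0.02 -0.08  2.26 -1.02  0.21  1.22] 0.1837
0 55 0.58 [-0.17 -0.2   2.42  1.81  0.14 -1.91] 0.0000
0 55 0.62 [-0.15 -0.08  2.32  1.96  0.13 -2.05] 0.0000
0 60 0.58 [-0.18 -0.15  2.44  2.47  0.25 -2.58] 0.0000
0 60 0.62 [-0.16 -0.04  2.35  2.56  0.25 -2.65] 0.0000
20 55 0.58 [-0.37 -0.14  2.37  1.43  0.58 -1.87] 0.0000
20 55 0.62 [-0.34 -0.04  2.28  1.46  0.55 -1.88] 0.0000
20 60 0.58 [-0.4  -0.09  2.39  1.66  0.63 -2.12] 0.0000
20 60 0.62 [-0.36  0.01  2.3   1.7   0.6  -2.13] 0.0000
```

Pointing the pin back toward the robot (tilt about -62°) is easily reachable. Spot chosen: bare table near (0.40, -0.01).

```bash
cat >> h.py <<'E'
def chk(t,s,rows,o=None):
    "check joint path for rows (turn,shift)"
    from kin import ik
    o=o or ctrl.get_obs();A=R.from_rotvec(o['tool_rot']);q=np.array(o['q'])
    for tt,ss in rows:
        p=o['tool_pos']+A.apply(ss);B=A*R.from_rotvec(np.radians(tt))
        q2,e=ik(p,B.as_matrix(),q);print(p.round(3),q2.round(2),'%.3f'%e,'maxdq %.2f'%(np.abs(q2-q).max()*12));q=q2
E
python3 - <<'E'
from h import *
t,s=rel([.42,-.01,.30],toolR(0,-62))
chk(t,s,[(t*f,s*f) for f in np.arange(1,15)/14])
E
```

```text
turn [ -0.87 -89.13  -3.15] shift [-0.0193  0.2261 -0.0664] minrows 12.5
[0.475 0.197 0.253] [ 0.32 -0.45  2.04 -0.14  1.22  0.4 ] 0.000 maxdq 1.30
[0.471 0.181 0.257] [ 0.27 -0.42  2.   -0.08  1.33  0.32] 0.000 maxdq 1.30
[0.466 0.165 0.26 ] [ 0.22 -0.37  1.95 -0.04  1.43  0.26] 0.000 maxdq 1.29
[0.462 0.149 0.264] [ 0.17 -0.32  1.9  -0.02  1.54  0.21] 0.000 maxdq 1.27
[0.458 0.134 0.267] [ 0.13 -0.27  1.85  0.    1.64  0.16] 0.000 maxdq 1.23
[0.454 0.118 0.271] [ 0.09 -0.22  1.81  0.01  1.74  0.12] 0.000 maxdq 1.20
[0.45  0.102 0.275] [ 0.05 -0.16  1.77  0.01  1.84  0.08] 0.000 maxdq 1.16
[0.445 0.086 0.278] [ 0.02 -0.1   1.73  0.01  1.93  0.05] 0.000 maxdq 1.13
[0.441 0.07  0.282] [-0.01 -0.05  1.69 -0.    2.02  0.01] 0.000 maxdq 1.09
[0.437 0.054 0.286] [-0.03  0.01  1.66 -0.02  2.11 -0.02] 0.000 maxdq 1.05
[0.433 0.038 0.289] [-0.06  0.06  1.63 -0.05  2.2  -0.06] 0.000 maxdq 1.01
[0.428 0.022 0.293] [-0.08  0.11  1.61 -0.08  2.28 -0.1 ] 0.000 maxdq 0.97
[0.424 0.006 0.296] [-0.1   0.16  1.59 -0.12  2.35 -0.14] 0.000 maxdq 0.93
[ 0.42 -0.01  0.3 ] [-0.13  0.21  1.58 -0.17  2.43 -0.19] 0.000 maxdq 0.88
```

>>> jog_arm(deltas=[[[0,-2,0],[-0.001,0.008,-0.005],0.004],[[0,-6,0],[-0.002,0.022,-0.012],0.004],[[-0.1,-12,-0.4],[-0.004,0.04,-0.02],0.004],[[-0.2,-19,-0.7],[-0.005,0.06,-0.028],0.004],[[-0.3,-26,-1],[-0.007,0.08,-0.035],0.004],[[-0.4,-33,-1.3],[-0.009,0.1,-0.042],0.004],[[-0.5,-40,-1.5],[-0.011,0.12,-0.048],0.004],[[-0.5,-47,-1.7],[-0.012,0.14,-0.054],0.004],[[-0.6,-54,-2],[-0.014,0.16,-0.058],0.004],[[-0.7,-61,-2.3],[-0.016,0.178,-0.062],0.004],[[-0.7,-67,-2.5],[-0.018,0.195,-0.065],0.004],[[-0.8,-72,-2.7],[-0.019,0.207,-0.066],0.004]])

```text
t: 10.75
tool_pos: [0.4221, 0.0074, 0.2986]
tool_rot: [2.896, -0.016, -1.205]
contact_force: [-0.8, 0.1, -1.7]
opening: 0.0106
```

Run:
```python
from h import *
o=ctrl.get_obs();print(o['t'],o['tool_pos'],o['contact_force'],o['opening'])
im=get_image('side');cv2.imwrite('pics/s13.png',im[:,:,::-1])
t,s=rel([.40,-.01,.12],toolR(0,-62))
chk(t,s,[(t*f,s*f) for f in np.arange(1,7)/6])
```

```text
10.75 [0.42207773 0.00738373 0.29863705] [-0.77769006  0.08306    -1.70294881] 0.0106183526363456
turn [ -0.1  -16.43  -0.71] shift [0.1105 0.0148 0.1387] minrows 4.3
[0.418 0.004 0.267] [-0.11  0.1   1.66 -0.11  2.22 -0.13] 0.000 maxdq 0.50
[0.415 0.001 0.237] [-0.12  0.15  1.68 -0.11  2.2  -0.13] 0.000 maxdq 0.56
[ 0.411 -0.002  0.208] [-0.12  0.2   1.69 -0.12  2.18 -0.13] 0.000 maxdq 0.62
[ 0.407 -0.005  0.179] [-0.12  0.25  1.7  -0.12  2.16 -0.13] 0.000 maxdq 0.68
[ 0.404 -0.007  0.149] [-0.13  0.31  1.71 -0.13  2.15 -0.13] 0.000 maxdq 0.73
[ 0.4  -0.01  0.12] [-0.13  0.38  1.7  -0.14  2.13 -0.13] 0.000 maxdq 0.79
```

View pics/s13.png

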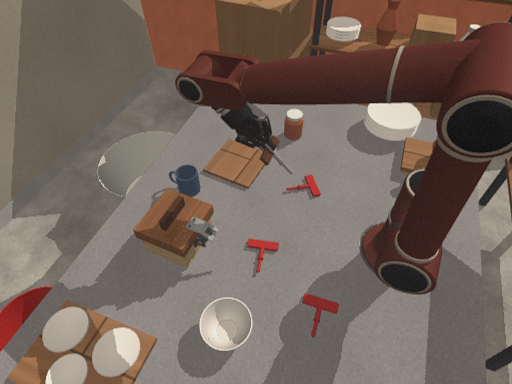

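The pin is held at side (275,155), pointing back toward the robot, with free table below. Descending.

>>> jog_arm(deltas=[[[0,-3,0],[0.015,0.002,0.02],0.004],[[0,-6,-0.3],[0.035,0.005,0.045],0.004],[[0,-10,-0.5],[0.055,0.008,0.07],0.004],[[0,-13,-0.6],[0.075,0.011,0.095],0.004],[[0,-16,-0.7],[0.095,0.014,0.12],0.004],[[0,-16.4,-0.7],[0.107,0.015,0.135],0.004],[[0,-16.4,-0.7],[0.1105,0.015,0.139],0.004],[[0,-16.4,-0.7],[0.1105,0.015,0.139],0.004],[[0,-16.4,-0.7],[0.1105,0.015,0.139],0.004]])

```text
t: 11.55
tool_pos: [0.4023, -0.0073, 0.124]
tool_rot: [-2.704, -0.003, 1.599]
contact_force: [0.2, -0.4, -0.9]
opening: 0.0105
```

Run:
```python
from h import *
o=ctrl.get_obs();print(o['t'],o['tool_pos'],o['contact_force'],o['opening'])
im=get_image('wrist');s=get_image('top');cv2.imwrite('pics/w14.png',np.hstack([cv2.resize(x[:,:,::-1],(400,300)) for x in(im,s)]))
rel([.40,-.01,.05],toolR(0,-62))
```

```text
11.55 [ 0.40225945 -0.00730251  0.12402921] [ 0.24278277 -0.35698394 -0.94489251] 0.010475940481044218
turn [ 0.05 -0.98  0.09] shift [0.0641 0.0027 0.039 ] minrows 1.8
```

View pics/w14.png

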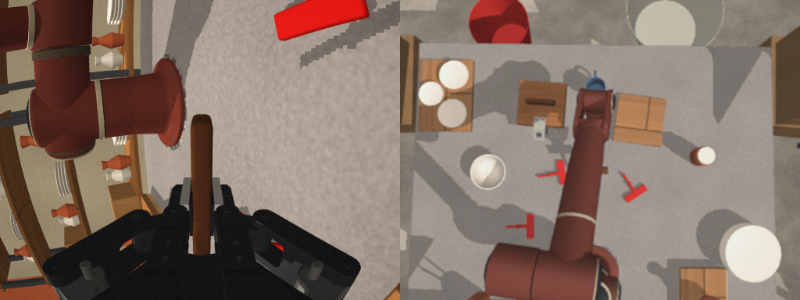

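Run:
```python
from h import *
print('mug',onplane('top',[[250,113]],.09), onplane('side',[[187,172]],.09))
for T,x in((-62,.37),(-57,.37)):
    z=.087*np.cos(np.radians(T))+.004
    t,s=rel([x,-.01,z],toolR(0,T)); print(z); chk(t,s,[(t*f,s*f) for f in np.arange(1,4)/3])
```

```text
mug [[ 0.73688242 -0.00267175  0.09      ]] [[ 0.73815289 -0.00790403  0.09      ]]
turn [ 0.05 -0.98  0.09] shift [0.0541 0.0027 0.0677] minrows 2.1
0.0448440259623725
[ 0.392 -0.008  0.098] [-0.13  0.39  1.73 -0.13  2.09 -0.13] 0.000 maxdq 0.54
[ 0.381 -0.009  0.072] [-0.13  0.42  1.75 -0.13  2.04 -0.12] 0.000 maxdq 0.54
[ 0.37  -0.01   0.045] [-0.14  0.45  1.77 -0.13  1.99 -0.12] 0.000 maxdq 0.55
turn [0.05 4.02 0.09] shift [0.0484 0.0026 0.0645] minrows 1.9
0.05138359604630735
[ 0.392 -0.008  0.1  ] [-0.13  0.37  1.74 -0.13  2.07 -0.13] 0.000 maxdq 0.74
[ 0.381 -0.009  0.076] [-0.13  0.37  1.77 -0.13  2.01 -0.13] 0.000 maxdq 0.75
[ 0.37  -0.01   0.051] [-0.14  0.38  1.81 -0.13  1.94 -0.12] 0.000 maxdq 0.76
```

>>> jog_arm(deltas=[[[0,1,0],[0.008,0.001,0.011],0.004],[[0,2,0],[0.018,0.001,0.024],0.004],[[0,3,0],[0.028,0.002,0.038],0.004],[[0,4,0],[0.037,0.002,0.05],0.004],[[0,4,0],[0.042,0.0025,0.057],0.004],[[0,4,0],[0.045,0.0025,0.061],0.004],[[0,4,0],[0.047,0.0025,0.063],0.004],[[0,4,0],[0.047,0.0025,0.063],0.004],[[0,4,0],[0.047,0.0025,0.063],0.004]])

```text
t: 12.4
tool_pos: [0.3696, -0.0099, 0.0522]
tool_rot: [-2.757, -0.003, 1.504]
contact_force: [-0.8, 0.2, -0.7]
opening: 0.0105
```

Run:
```python
from h import *
o=ctrl.get_obs();print(o['t'],o['tool_pos'],o['contact_force'],o['opening'])
im=get_image('side');crop(im,180,60,260,195,3,'pics/s15.png')
```

```text
12.4 [ 0.36964198 -0.00985907  0.05223004] [-0.78372679  0.20438167 -0.65644207] 0.010470953596754198
```

View pics/s15.png

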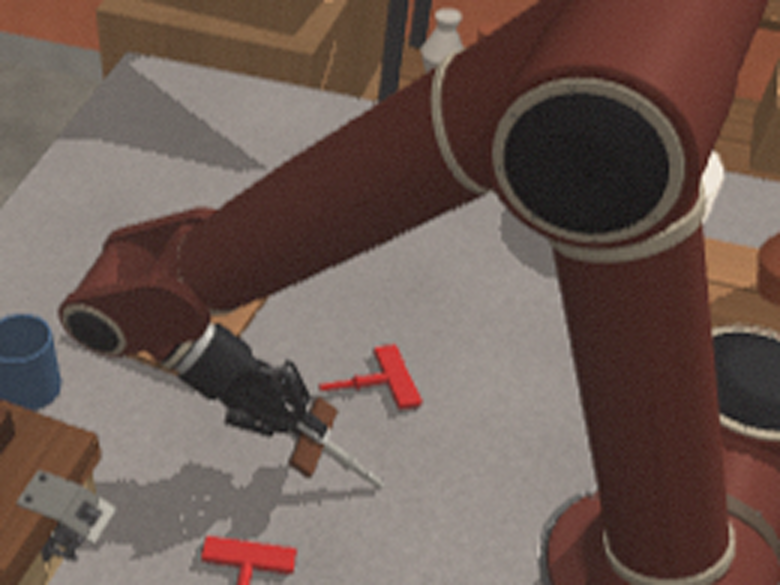

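>>> jog_arm(deltas=[[[0,0,0],[0.0013,0,0.0008],0.004],[[0,0,0],[0.0025,0,0.0016],0.004],[[0,0,0],[0.0025,0,0.0016],0.004],[[0,0,0],[0.0025,0,0.0016],0.004]])

```text
t: 12.78
tool_pos: [0.3699, -0.0099, 0.0502]
tool_rot: [-2.756, -0.002, 1.506]
contact_force: [2.7, -0.4, 5.1]
opening: 0.0105
```

The tip touches (5 N). I'll open a little and slide the fingers back off the bar.

>>> jog_arm(deltas=[[[0,0,0],[0,0,0],0.014],[[0,0,0],[0,0,0],0.018],[[0,0,0],[0,0,0],0.022],[[0,0,0],[0,0,0],0.026],[[0,0,0],[0,0,0],0.026],[[0,0,0],[0,0,-0.005],0.026],[[0,0,0],[0,0,-0.012],0.026],[[0,0,0],[0,0,-0.022],0.026],[[0,0,0],[0,0,-0.035],0.026],[[0,0,0],[0,0,-0.05],0.026],[[0,0,0],[0,0,-0.06],0.026],[[0,0,0],[0,0,-0.06],0.026]])

```text
t: 13.78
tool_pos: [0.4223, -0.01, 0.0828]
tool_rot: [-2.76, -0.003, 1.5]
contact_force: [-0.0, -0.1, -0.3]
opening: 0.0261
```

Run:
```python
from h import *
o=ctrl.get_obs();print(o['t'],o['tool_pos'],o['contact_force'],o['opening'])
im=get_image('side');crop(im,180,60,260,195,3,'pics/s16.png')
```

```text
13.7833 [ 0.42231493 -0.0100382   0.08279325] [-0.04990581 -0.11744273 -0.34420203] 0.026091166508348758
```

View pics/s16.png

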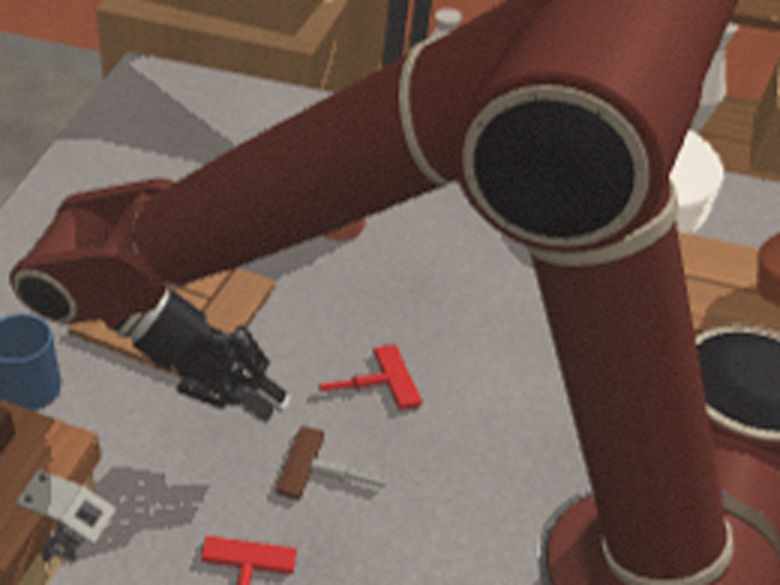

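The pin lies flat on the table at crop (330,465), clear of everything. Now to rise and go over the lid's grip.

Run:
```python
from h import *
A=R.from_rotvec(ctrl.get_obs()['tool_rot'])
print('up .22:',A.inv().apply([0,0,.22]).round(4))
t,s=rel([.50,.05,.32],toolR(-2,-30)); chk(t,s,[(t*f,s*f) for f in np.arange(1,6)/5])
```

```text
up .22: [-0.1848 -0.0003 -0.1193]
turn [ 1.4  27.15  1.57] shift [-0.157  -0.0601 -0.1956] minrows 6.2
[0.437 0.002 0.13 ] [-0.11  0.33  1.67 -0.09  2.04 -0.11] 0.000 maxdq 1.19
[0.453 0.014 0.177] [-0.1   0.24  1.65 -0.07  2.06 -0.09] 0.000 maxdq 1.03
[0.468 0.026 0.225] [-0.08  0.17  1.62 -0.05  2.07 -0.07] 0.000 maxdq 0.86
[0.484 0.038 0.272] [-0.06  0.11  1.57 -0.02  2.08 -0.04] 0.000 maxdq 0.69
[0.5  0.05 0.32] [-0.05  0.07  1.51 -0.01  2.08 -0.01] 0.000 maxdq 0.66
```

>>> jog_arm(deltas=[[[0,1,0],[-0.012,0,-0.008],0.04],[[0,3,0],[-0.035,0,-0.025],0.06],[[0,6,0],[-0.06,-0.005,-0.048],0.085],[[0.2,9,0.2],[-0.085,-0.012,-0.075],0.085],[[0.5,13,0.5],[-0.105,-0.022,-0.1],0.085],[[0.8,17,0.8],[-0.122,-0.033,-0.127],0.085],[[1,21,1],[-0.137,-0.044,-0.152],0.085],[[1.2,24,1.3],[-0.147,-0.052,-0.175],0.085],[[1.4,27,1.5],[-0.154,-0.058,-0.19],0.085],[[1.4,27,1.5],[-0.157,-0.06,-0.195],0.085]])

```text
t: 14.67
tool_pos: [0.4993, 0.0506, 0.3223]
tool_rot: [-3.026, 0.05, 0.807]
contact_force: [-0.3, 1.2, -0.3]
opening: 0.085
```

Run:
```python
from h import *
o=ctrl.get_obs();print(o['t'],o['tool_pos'],o['contact_force'],o['opening'])
t,s=rel([.6675,.2018,.27],toolR(-3,0)); chk(t,s,[(t*f,s*f) for f in np.arange(1,6)/5])
```

```text
14.6667 [0.49934359 0.05059453 0.32227038] [-0.32823345  1.22198866 -0.27717713] 0.08496566835898163
turn [ 0.21 29.88  1.08] shift [ 0.1675 -0.1567 -0.0357] minrows 5.6
[0.533 0.081 0.312] [0.   0.09 1.48 0.02 1.99 0.04] 0.000 maxdq 1.19
[0.567 0.111 0.301] [0.05 0.11 1.46 0.03 1.88 0.1 ] 0.000 maxdq 1.24
[0.6   0.141 0.291] [0.1  0.14 1.43 0.03 1.78 0.15] 0.000 maxdq 1.29
[0.634 0.172 0.28 ] [0.14 0.17 1.41 0.02 1.67 0.19] 0.000 maxdq 1.33
[0.668 0.202 0.27 ] [0.19 0.2  1.39 0.   1.55 0.24] 0.000 maxdq 1.35
```

>>> jog_arm(deltas=[[[0,2,0],[0.01,-0.01,-0.002],0.085],[[0,6,0.2],[0.03,-0.03,-0.006],0.085],[[0,11,0.4],[0.055,-0.055,-0.012],0.085],[[0,16,0.6],[0.085,-0.08,-0.018],0.085],[[0.1,21,0.8],[0.112,-0.107,-0.024],0.085],[[0.2,26,1],[0.14,-0.133,-0.03],0.085],[[0.2,29,1],[0.16,-0.15,-0.034],0.085],[[0.2,30,1.1],[0.1675,-0.1567,-0.0357],0.085],[[0.2,30,1.1],[0.1675,-0.1567,-0.0357],0.085],[[0.2,30,1.1],[0.1675,-0.1567,-0.0357],0.085],[[0.2,30,1.1],[0.1675,-0.1567,-0.0357],0.085]])

```text
t: 15.58
tool_pos: [0.666, 0.1998, 0.2646]
tool_rot: [3.139, -0.086, -0.012]
contact_force: [-0.4, -0.5, 0.2]
opening: 0.0849
```

Run:
```python
from h import *
get_image('top')
o=ctrl.get_obs();im=get_image('wrist');print(o['t'],o['tool_pos'],o['contact_force'],np.abs(o['dq']).max())
w=np.radians(-3);M=R.from_euler('z',w);c=np.array([.6675,.2018,0])
v=im[:,:,::-1].copy()
P=[(sx*.009,sy*.055,.165) for sx in(1,-1) for sy in (1,-1)]+[(sx*.085,sy*.09,.125) for sx in(1,-1) for sy in (1,-1)]
q=projw([c+M.apply(p) for p in P],o);print(q.round(0).tolist())
big=cv2.resize(v,None,fx=1.5,fy=1.5,interpolation=cv2.INTER_CUBIC)
for u in q: cv2.circle(big,tuple(int(t*1.5) for t in u),3,(0,255,255),1)
cv2.imwrite('pics/w17.png',big)
rel([.6675,.2018,.27],toolR(-3,0))
```

```text
15.6333 [0.66619676 0.19978434 0.26520884] [ 0.52488295  0.45872415 -0.33904194] 0.007448722135734203
[[271.0, 118.0], [270.0, 240.0], [249.0, 118.0], [250.0, 240.0], [349.0, 81.0], [336.0, 249.0], [171.0, 81.0], [184.0, 249.0]]
turn [ 0.05  0.32 -0.14] shift [ 0.001  -0.002  -0.0045] minrows 0.1
```

View pics/w17.png

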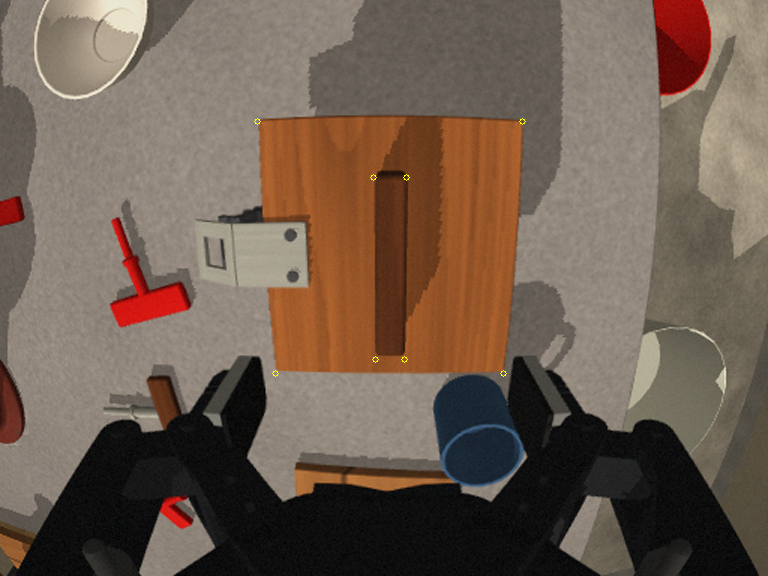

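The overlay agrees within about 2 px. The grip is at (390,265) in the enlarged picture, about 2 mm to the left of the prediction. Descending onto it.

>>> jog_arm(deltas=[[[0,0.3,0],[0.001,-0.003,0.02],0.085],[[0,0.3,0],[0.001,-0.0035,0.045],0.085],[[0,0.3,0],[0.001,-0.0035,0.07],0.085],[[0,0.3,0],[0.001,-0.0035,0.095],0.085],[[0,0.3,0],[0.001,-0.0035,0.115],0.085],[[0,0.3,0],[0.001,-0.0035,0.127],0.085],[[0,0.3,0],[0.001,-0.0035,0.13],0.085],[[0,0.3,0],[0.001,-0.0035,0.13],0.06],[[0,0.3,0],[0.001,-0.0035,0.13],0.04]], squeeze=80)

```text
t: 16.43
tool_pos: [0.6678, 0.2044, 0.1369]
tool_rot: [3.14, -0.084, 0.003]
contact_force: [-0.1, -0.2, -0.6]
opening: 0.0636
```

Run:
```python
from h import *
o=ctrl.get_obs();im=get_image('wrist');print(o['t'],o['tool_pos'],o['contact_force'],o['opening'])
cv2.imwrite('pics/w18.png',im[:,:,::-1])
```

```text
16.4333 [0.66783394 0.20436579 0.13694154] [-0.05003767 -0.20012293 -0.60049468] 0.06357563905176931
```

View pics/w18.png

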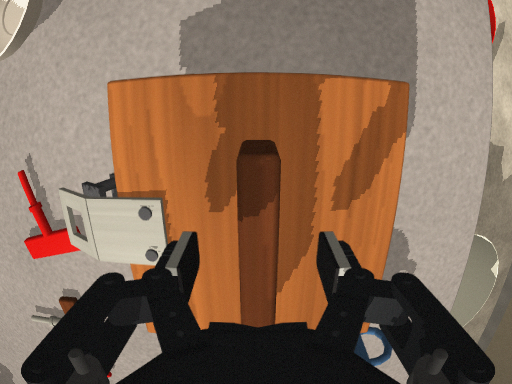

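The grip (column about 258) is centred between the fingers. Closing.

>>> jog_arm(deltas=[[[0,0,0],[0,0,0.003],0.035],[[0,0,0],[0,0,0.004],0.025],[[0,0,0],[0,0,0.004],0.018],[[0,0,0],[0,0,0.004],0.01],[[0,0,0],[0,0,0.004],0.01],[[0,0,0],[0,0,0.004],0.01],[[0,0,0],[0,0,0.004],0.01],[[0,0,0],[0,0,0.004],0.01],[[0,0,0],[0,0,0.004],0.01],[[0,0,0],[0,0,0.004],0.01]], squeeze=80)

```text
t: 17.32
tool_pos: [0.6675, 0.2046, 0.132]
tool_rot: [3.14, -0.084, 0.002]
contact_force: [1.6, 0.3, 4.0]
opening: 0.0168
```

>>> jog_arm(deltas=[[[0,0,0],[0,0,-0.002],0.01],[[0,0,0],[0,0,-0.005],0.01],[[0,0,0],[0,0,-0.009],0.01],[[0,0,0],[0,0,-0.014],0.01],[[0,0,0],[0,0,-0.02],0.01],[[0,0,0],[0,0,-0.026],0.01],[[0,0,0],[0,0,-0.032],0.01],[[0,0,0],[0,0,-0.036],0.01]])

```text
t: 17.98
tool_pos: [0.6668, 0.2036, 0.1636]
tool_rot: [3.138, -0.085, -0.002]
contact_force: [8.4, -0.5, -9.8]
opening: 0.0169
```

>>> jog_arm(deltas=[[[0,0,0],[0,0,-0.003],0.01],[[0,0,0],[0,0,-0.008],0.01],[[0,0,0],[0,0,-0.014],0.01],[[0,0,0],[0,0,-0.022],0.01],[[0,0,0],[0,0,-0.032],0.01],[[0,0,0],[0,0,-0.044],0.01],[[0,0,0],[0,0,-0.058],0.01],[[0,0,0],[0,0,-0.072],0.01],[[0,0,0],[0,0,-0.086],0.01],[[0,0,0],[0,0,-0.098],0.01],[[0,0,0],[0,0,-0.105],0.01],[[0,0,0],[0,0,-0.105],0.01]])

```text
t: 18.98
tool_pos: [0.668, 0.2048, 0.2757]
tool_rot: [-3.14, 0.084, -0.007]
contact_force: [-0.4, 0.0, -4.0]
opening: 0.0167
```

Run:
```python
from h import *
o=ctrl.get_obs();print(o['t'],o['tool_pos'],o['contact_force'],o['opening'],o['wrist_torque'])
im=get_image('side');cv2.imwrite('pics/s19.png',im[:,:,::-1])
t,s=rel([.626,-.189,.275],toolR(-6.4,0)); chk(t,s,[(t*f,s*f) for f in np.arange(1,13)/12])
```

```text
18.9833 [0.66803916 0.20479224 0.27568493] [-0.38999396  0.02924998 -4.03267711] 0.01668516329531781 [ 0.02030496 -0.04886901 -0.0163236 ]
turn [-0.   -0.14  3.34] shift [-0.0204  0.3953 -0.0012] minrows 9.5
[0.664 0.172 0.274] [ 0.15  0.17  1.41 -0.    1.55  0.2 ] 0.000 maxdq 0.55
[0.661 0.139 0.274] [ 0.1   0.15  1.44 -0.    1.55  0.16] 0.000 maxdq 0.57
[0.657 0.106 0.274] [ 0.05  0.12  1.47 -0.    1.55  0.12] 0.000 maxdq 0.59
[0.654 0.073 0.274] [-0.    0.11  1.48 -0.    1.55  0.07] 0.000 maxdq 0.60
[0.65  0.041 0.274] [-0.05  0.09  1.5  -0.    1.55  0.03] 0.000 maxdq 0.61
[0.647 0.008 0.274] [-0.1   0.08  1.51  0.    1.55 -0.02] 0.000 maxdq 0.61
[ 0.643 -0.025  0.275] [-0.15  0.07  1.52  0.    1.55 -0.07] 0.000 maxdq 0.62
[ 0.64  -0.058  0.275] [-0.21  0.07  1.52  0.    1.55 -0.11] 0.000 maxdq 0.62
[ 0.636 -0.091  0.275] [-0.26  0.07  1.52  0.    1.55 -0.16] 0.000 maxdq 0.62
[ 0.633 -0.123  0.275] [-0.31  0.08  1.52  0.    1.55 -0.21] 0.000 maxdq 0.61
[ 0.629 -0.156  0.275] [-0.36  0.09  1.51  0.    1.55 -0.25] 0.000 maxdq 0.60
[ 0.626 -0.189  0.275] [-0.41  0.1   1.49 -0.    1.55 -0.3 ] 0.000 maxdq 0.59
```

View pics/s19.png

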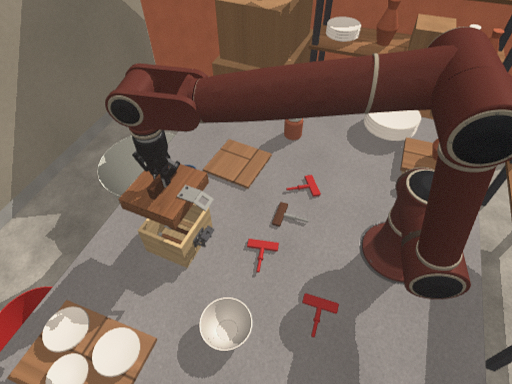

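The lid is lifted level (wrist force 4 N, its own weight). Carrying it across well above the mug.

>>> jog_arm(deltas=[[[0,0,0],[0,0.004,0],0.01],[[0,0,0],[-0.001,0.013,0],0.01],[[0,0,0.2],[-0.001,0.027,0],0.01],[[0,0,0.4],[-0.002,0.045,0],0.01],[[0,0,0.6],[-0.003,0.065,0],0.01],[[0,0,0.8],[-0.004,0.085,0],0.01],[[0,0,1],[-0.005,0.105,0],0.01],[[0,0,1.2],[-0.006,0.125,0],0.01],[[0,0,1.4],[-0.007,0.145,0],0.01],[[0,0,1.6],[-0.009,0.165,0],0.01],[[0,0,1.8],[-0.01,0.185,0],0.01],[[0,0,2],[-0.01,0.2,0],0.01]])

```text
t: 20.03
tool_pos: [0.6453, 0.0025, 0.2715]
tool_rot: [3.137, -0.142, -0.002]
contact_force: [0.4, 0.5, -4.8]
opening: 0.017
```

>>> jog_arm(deltas=[[[0,0,0.2],[-0.001,0.018,0],0.01],[[0,0,0.4],[-0.002,0.038,0],0.01],[[0,0,0.6],[-0.003,0.058,0],0.01],[[0,0,0.8],[-0.004,0.078,0],0.01],[[0,0,1],[-0.005,0.098,0],0.01],[[0,0,1.1],[-0.006,0.118,0],0.01],[[0,0,1.2],[-0.007,0.138,0],0.01],[[0,0,1.3],[-0.008,0.157,0],0.01],[[0,0,1.3],[-0.009,0.173,0],0.01],[[0,0,1.3],[-0.01,0.184,0],0.01],[[0,0,1.3],[-0.01,0.19,0],0.01],[[0,0,1.3],[-0.01,0.19,0],0.01]])

```text
t: 21.03
tool_pos: [0.6192, -0.1842, 0.2722]
tool_rot: [3.136, -0.177, -0.001]
contact_force: [-0.5, -0.3, -4.8]
opening: 0.017
```

Run:
```python
from h import *
get_image('side');o=ctrl.get_obs();print(o['t'],o['tool_pos'],o['contact_force'],o['opening'],np.abs(o['dq']).max())
im=get_image('wrist');s=get_image('side');cv2.imwrite('pics/w20.png',np.hstack([cv2.resize(x[:,:,::-1],(400,300)) for x in(im,s)]))
rel([.626,-.189,.275],toolR(-6.4,0))
```

```text
21.0833 [ 0.61946536 -0.18314561  0.27219806] [ 0.84674327  0.90082409 -5.89535321] 0.01675404199464429 0.022946148847009764
turn [-0.    0.01  0.08] shift [ 0.007   0.006  -0.0027] minrows 0.2
```

View pics/w20.png

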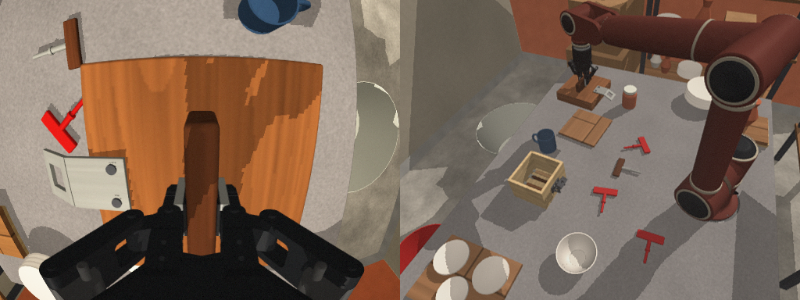

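>>> jog_arm(deltas=[[[0,0,0],[0.003,0.003,0.008],0.01],[[0,0,0],[0.006,0.005,0.025],0.01],[[0,0,0],[0.007,0.006,0.045],0.01],[[0,0,0],[0.007,0.006,0.067],0.01],[[0,0,0],[0.007,0.006,0.09],0.01],[[0,0,0],[0.007,0.006,0.112],0.01],[[0,0,0],[0.007,0.006,0.134],0.01],[[0,0,0],[0.007,0.006,0.154],0.01],[[0,0,0],[0.007,0.006,0.17],0.01],[[0,0,0],[0.007,0.006,0.18],0.01],[[0,0,0],[0.007,0.006,0.185],0.01],[[0,0,0],[0.007,0.006,0.185],0.01]])

```text
t: 22.18
tool_pos: [0.6252, -0.1891, 0.0858]
tool_rot: [-3.137, 0.173, 0.004]
contact_force: [0.1, 0.6, -4.6]
opening: 0.0171
```

Run:
```python
from h import *
get_image('wrist');o=ctrl.get_obs();print(o['t'],o['tool_pos'],o['contact_force'],o['opening'],np.abs(o['dq']).max())
s=get_image('side');crop(s,180,120,120,90,6,'pics/s21.png')
t=get_image('top');crop(t,255,100,120,100,6,'pics/t21.png')
```

```text
22.2333 [ 0.62599504 -0.1895599   0.08728326] [-0.08387781  0.02292918 -4.35376911] 0.01739710244501284 0.02401562949891853
```

View pics/s21.png

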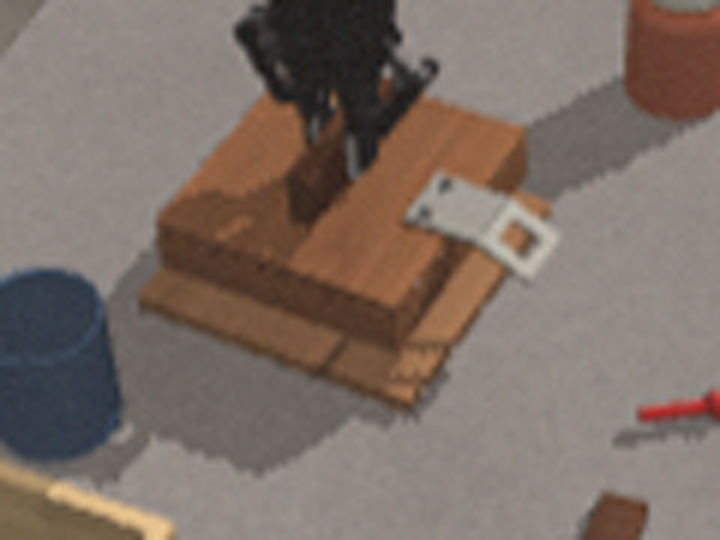

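View pics/t21.png

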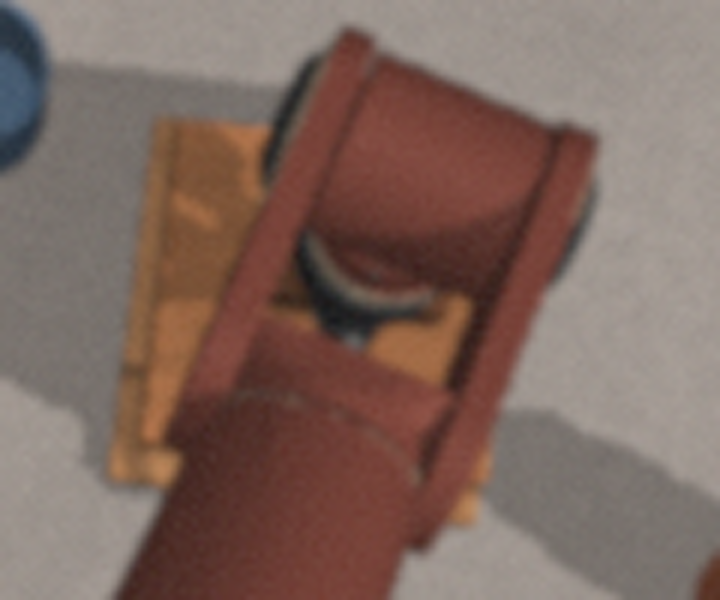

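The lid hangs level and centred over the board with about 23 mm to go. Lowering gently.

>>> jog_arm(deltas=[[[0,0,0],[0,0,0.004],0.01],[[0,0,0],[0,0,0.009],0.01],[[0,0,0],[0,0,0.013],0.01],[[0,0,0],[0,0,0.016],0.01],[[0,0,0],[0,0,0.018],0.01],[[0,0,0],[0,0,0.02],0.01],[[0,0,0],[0,0,0.0215],0.01],[[0,0,0],[0,0,0.0215],0.01]])

```text
t: 23.0
tool_pos: [0.6256, -0.1898, 0.0654]
tool_rot: [3.136, -0.174, -0.001]
contact_force: [0.1, 0.1, -4.2]
opening: 0.0171
```

>>> jog_arm(deltas=[[[0,0,0],[0,0,0.001],0.01],[[0,0,0],[0,0,0.002],0.01],[[0,0,0],[0,0,0.002],0.01],[[0,0,0],[0,0,0.002],0.01]])

```text
t: 23.33
tool_pos: [0.6259, -0.1899, 0.064]
tool_rot: [3.136, -0.174, 0.0]
contact_force: [0.2, -0.8, -5.4]
opening: 0.0168
```

>>> jog_arm(deltas=[[[0,0,0],[0,0,0.001],0.01],[[0,0,0],[0,0,0.002],0.01],[[0,0,0],[0,0,0.002],0.01],[[0,0,0],[0,0,0.002],0.01]])

```text
t: 23.67
tool_pos: [0.6259, -0.1899, 0.064]
tool_rot: [3.136, -0.174, -0.001]
contact_force: [-5.8, 1.9, 4.8]
opening: 0.0171
```

The force went from -4 N to +5 N, so the lid is resting on the board. Releasing and rising.

>>> jog_arm(deltas=[[[0,0,0],[0,0,0],0.02],[[0,0,0],[0,0,0],0.028],[[0,0,0],[0,0,0],0.04],[[0,0,0],[0,0,0],0.055],[[0,0,0],[0,0,0],0.055],[[0,0,0],[0,0,-0.008],0.055],[[0,0,0],[0,0,-0.025],0.055],[[0,0,0],[0,0,-0.05],0.055],[[0,0,0],[0,0,-0.085],0.055],[[0,0,0],[0,0,-0.12],0.055],[[0,0,0],[0,0,-0.16],0.055],[[0,0,0],[0,0,-0.19],0.055]])

```text
t: 24.67
tool_pos: [0.6265, -0.19, 0.2564]
tool_rot: [3.135, -0.174, 0.006]
contact_force: [0.9, -0.3, 1.2]
opening: 0.0551
```

>>> jog_arm(deltas=[[[0,0,0],[-0.01,-0.01,-0.02],0.055],[[0,0,0],[-0.04,-0.03,-0.03],0.055],[[0,0,0],[-0.07,-0.055,-0.035],0.055],[[0,0,0],[-0.1,-0.08,-0.035],0.055],[[0,0,0],[-0.13,-0.105,-0.035],0.055],[[0,0,0],[-0.15,-0.13,-0.035],0.055],[[0,0,0],[-0.16,-0.15,-0.035],0.055],[[0,0,0],[-0.17,-0.18,-0.035],0.055],[[0,0,0],[-0.17,-0.21,-0.035],0.055],[[0,0,0],[-0.17,-0.24,-0.035],0.055],[[0,0,0],[-0.17,-0.26,-0.035],0.055],[[0,0,0],[-0.17,-0.26,-0.035],0.055]])

```text
t: 25.67
tool_pos: [0.4856, 0.0905, 0.2875]
tool_rot: [-3.136, 0.167, -0.001]
contact_force: [-0.2, -0.3, -0.4]
opening: 0.0551
```

Run:
```python
from h import *
o=ctrl.get_obs();print(o['t'],o['tool_pos'],o['contact_force'])
s=get_image('side');cv2.imwrite('pics/s22.png',s[:,:,::-1]);crop(s,190,120,120,100,6,'pics/s22c.png')
t=get_image('top');cv2.imwrite('pics/t22.png',t[:,:,::-1]);crop(t,255,100,120,100,6,'pics/t22c.png')
```

```text
25.6667 [0.48556105 0.0904748  0.28749488] [-0.17124617 -0.29985662 -0.38124295]
```

View pics/t22.png

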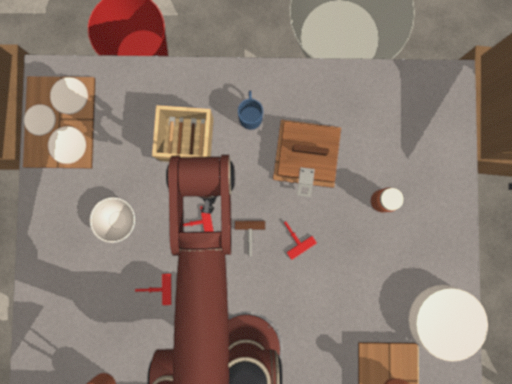

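View pics/s22c.png

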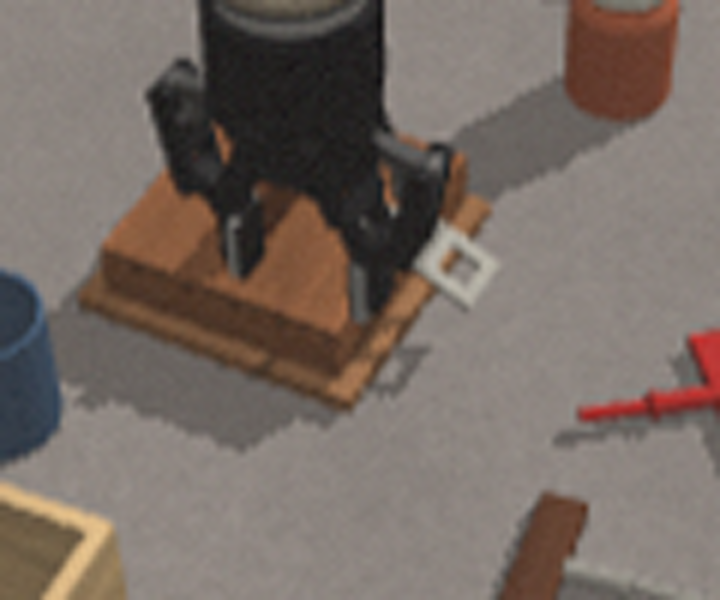

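View pics/t22c.png

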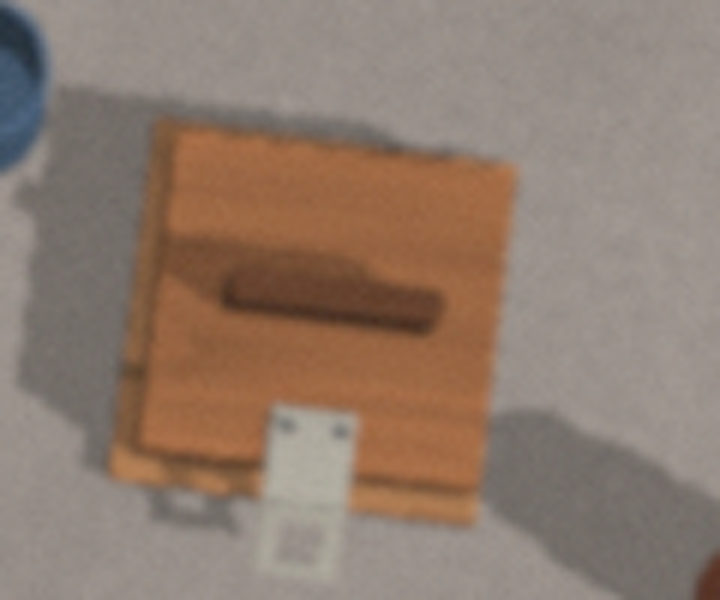

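Run:
```python
from h import *
uv=(np.array([[177,128],[517,165],[482,487],[140,447]],float)+.5)/6-.5+[255,100]
P=onplane('top',uv,.057);print(P.round(4),P.mean(0),'board top-only .6277,-.1884')
t=get_image('top');crop(t,220,205,60,60,9,'pics/t23.png');s=get_image('side')
crop(s,260,190,70,50,9,'pics/s23.png')
a=cv2.imread('pics/top0.png')[:,:,::-1];d=cv2.absdiff(t,a).max(2)
for n,(x,y) in dict(mug=(250,113),bowl=(112,220),jar=(388,200)).items(): print(n,np.percentile(d[y-22:y+22,x-22:x+22],[50,95]))
```

```text
[[ 0.7215 -0.1106  0.057 ]
 [ 0.704  -0.2897  0.057 ]
 [ 0.5334 -0.2712  0.057 ]
 [ 0.5522 -0.0925  0.057 ]] [ 0.62776771 -0.19098896  0.057     ] board top-only .6277,-.1884
mug [ 3. 36.]
bowl [ 4. 87.]
jar [2. 5.]
```

View pics/t23.png

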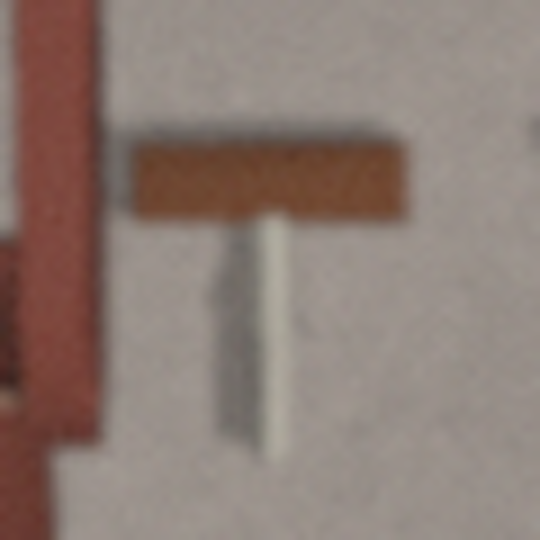

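View pics/s23.png

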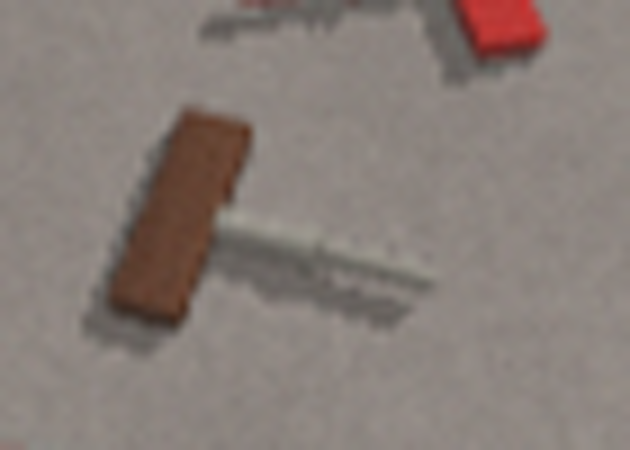

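Run:
```python
from h import *
o=ctrl.get_obs();print(o['t'],np.abs(o['dq']).max())
s=cv2.imread('pics/s22.png');print(job.finish_job())
```

```text
25.8667 0.014043241337815655
the job is handed in; nothing more can be done
None
```

I drew the pin out, laid it on bare table, and set the lid on the middle of the ware board. The job was handed in at 25.9 s; no verdict is reported.

- **Pin:** The first pull failed. The collar caught the near edge of the hasp hole at about 65 N, the lid's front lifted slightly, and the bar slipped about 11 mm in the jaws. I backed off, regripped with the tool on the 27° hole axis, and it then came out at about 1 N. It lies flat near (0.40, -0.01), clear of the chest, lid and board.
- **Lid:** It came off level and was lowered until the wrist force turned from -4 N to about +5 N, then released. The top view puts its centre about 3 mm from the board's centre, and it looks flat and right way up.
- **Bystanders:** In the before-and-after top views the jar area is unchanged. The mug and bowl areas show some difference at their edges. They sit at the same pixels as before, so I put that down to the arm's moving shadow, but I did not measure their poses again.
- **Not measured:** The pin's height and tilt were judged from the pictures only. Its shadow suggests the shank sits roughly 10 mm up, which fits it resting on its collar.

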